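Open the stock crate and fill the stall's display bins

ROBOT

A 6-joint arm with a two-finger parallel gripper is mounted at the origin on the work surface. World frame = base frame: x ahead of the robot, y to its left, z up, the work surface at z = 0. Lengths are in m, angles in rad, forces in N, time in s.
With the tool pointing down it reaches from about 0.35 to 0.775 m from the base axis. Payload 5.5 kg.
Tool frame: the origin (TCP) lies midway between the tips of the shut fingers; the grasp point (between the pads) lies 19 mm behind it; x points along the fingers, y is the direction in which the jaws open and shut, and the axes are right-handed (so a half turn about x gives the same grasp; the last joint's range is limited). The gripper opens to 85 mm and grips with 20 to 120 N. Pads are 22 mm wide; open, the fingers measure 114 mm over their backs; the gripper's body (76 mm by 85 mm) begins 54 mm behind the grasp point. The pads swing forward as they close: fully open they stand 13 mm farther back than shut.
Start: joints at [0.973, 0.313, 0.046, 1.304, 0, 1.431], TCP at [0.254, 0.516, 0.198] pointing down, gripper open.
Joint ranges: [-2.76, 2.76], [-0.86, 1.69], [-1.03, 1.26], [-2.2, 2.34], [-1.47, 1.5], [-3.14, 3.14]. Speed limits (rad/s): [2.57, 2.57, 3.14, 3.14, 3.14, 3.14].

INTERFACE

Orientations are given as a unit quaternion [w, x, y, z].
In Python, from workcell import env, optics, order, models gives the robot as it stands. The module is installed in compiled form; this text tells all that it offers.
- The arm moves only by the tool servo_tool, never from a script. Its argument "moves" is a list of rows, each a list of 5 numbers: the shift along the tool's x, y, z in cm, then the turn about the tool's x in rad, then the closure, from -1 (fully open) to 1 (shut). A call has exactly 10 rows; each row shifts and turns the commanded pose from where the row before left it, along the tool's axes as they then stand; what a row does not reach is not made up. A row lasts 1/8 s, in which the tool goes at most 62.5 mm and 10.7 degrees, less where a joint would pass 70% of its speed; a pose out of reach is approached as far as the arm can. A call is refused whole if a number of a shift passes 6.25 or a number of a turn 0.188, either way. A call with a gripper value outside its range is refused whole. The fingers move at their own pace and stop on an object; "grip_force" is the grip in N (left out, the last holds). Time passes only in rows, so rows that do not move let the fingers close, or fill a call up. It gives the time, the measured TCP pose, the force and the opening at its end, in the units of the state.
- env.get_state(): the state, without advancing time (a new reading comes with each control period).
- optics.read_camera(name): name is "side" or "top" or "wrist"; returns a dict with "pixels" (480x640x3 uint8, blue, green, red), "vertical_fov" (degrees; the focal length in pixels is half the picture's height over the tangent of half this angle, whatever the lens; pixels are square), "cx", "cy" (the principal point, pixels), "k1" (the pictures are not rectified: a ray, as slopes to the right and down, at radius r is drawn at 1 + k1 r^2 times it, then the intrinsics apply), "extrinsics" (4x4, takes a point from world to camera coordinates). Camera axes: x right, y up, looking along -z (the intrinsics and any distortion apply to the point x, -y, -z); pixel columns grow to the right and rows downward; lengths in m; the calibration is good to about 2 mm. A picture is of the moment at which its call begins. There is no depth.
- order.hand_in(): hands the job in, once; it reports no verdict.
Trained networks look in a picture, given as the dict that the camera call returned (one of the last four; its "shot" number tells which), for a name from the list of things; names that differ only in an ending like _2 or _b are one class to them, and where a whole thing is asked for, a point or a joint stands for the part that bears it (a point fixed in the world has none). Each returns a list of dicts, best first, with "conf" (0 to 1); they miss things now and then, are a little off and sometimes report something else, mostly with a low value. They report only what shows in the picture. A call takes as long as a camera call.
- models.outline_of(name, picture): "pixels" (480x640 bool, what is visible of it) and "location" ([column, row] in pixels, amid what is visible of it).
- models.pinpoint(name, picture): "location" ([column, row] in pixels: a listed point, or the origin of a listed thing).
The state is a dict: "clock": time; "joint_pos": joint angles; "qvel": joint speeds; "tau": joint torques, N m; "tcp_pos": TCP position; "orientation": TCP orientation; "wrist_force": force on the tool from outside, world axes, zero at the start; "ft_torque": the same for the moment, N m; "finger_gap": finger opening in m.
Only numpy, scipy, OpenCV 4.12 (cv2) and the standard library are available. Lean on these libraries where they do the work, as an engineer would, in place of code of your own. Each camera call takes 0.05 s, during which the arm holds its last target.

TASK

Turn the two brass turn buttons on the stock crate fully aside, lift the plywood panel out by its grip and lay it flat, centred on the blue mat. Then unpack the crate completely: every amber jar goes into the orange-rimmed bin and every kraft carton into the green-rimmed bin. Leave the other things on the stall where they are.

Things in the scene. Friction and masses are not known exactly. Their poses are not given: they have to be found in the camera images.
- crate: Dark wooden crate, fixed, 321 x 241 mm outside, 84 mm high; origin: centre of underside, x along its length. Inside 285 (x) x 205 (y) mm, floor 8 mm above the table, walls 18 mm thick up to a ledge at 74 mm that bears the panel, inside a lip 8 mm wide, 10 mm high. Midway along each long side a block 100 mm long, top flush with the lip, out to 148 mm from the centre line, bears a turn button.
- turn_left (a joint): Angle (rad) of the brass turn button on the crate's +y side, anticlockwise from above positive. 0: its bar points across the rim and locks the panel; from 1.3 either way it clears it; about 1.57 either way: along the rim, fully aside. Stops at +-1.75. Stays where left (friction 0.06 N m). Bar 76 x 16 x 8 mm, pivoted at its middle, 129.5 mm from the crate's centre line.
- turn_right (a joint): The same for the turn button on the crate's -y side.
- turn_left_grip (a point): On the left turn button's pivot axis, 110 mm above the table: middle of the upright grip fin on its bar. The fin is 44 mm long (this point's y axis, along the bar) and 14 mm wide (x axis); its top is 124 mm and its foot (top of the bar) 94 mm above the table. Turns with the button.
- turn_right_grip (a point): The same point on the right turn button.
- panel_grip (a point): Loose light plywood panel 299 (x) x 219 (y) x 8 mm, 0.35 kg, in the crate's lip with 2.5 mm play all round; on its middle stands a wooden grip batten 100 mm long (x), 16 mm wide (y), 34 mm high. The point is at the panel's centre, 28 mm above its underside, 20 mm above its upper face, 14 mm below the batten's top. z: up out of the upper face.
- mat: Flat blue mat fixed on the table, 260 (x) x 200 (y) x 3 mm, a little smaller than the panel; origin at the centre of its underside.
- jar_bin: Low open display bin of dark wood with an ORANGE rim, for the jars, fixed on a wooden riser; 160 (x) x 175 (y) mm outside, 45 mm high, walls 6 mm, floor 6 mm; origin at the centre of its underside, 8 mm above the table.
- carton_bin: The same bin with a GREEN rim, for the cartons.
- jar1_mid (a point): Square spice jar of amber glass with cream labels, body 46 x 46 x 46 mm, on it a round black cap 38 mm across and 16 mm high (62 mm in all), 0.14 kg; the point is on its axis, 31 mm above its foot, z towards the cap. Stands in the crate under the panel, or is absent.
- jar2_mid (a point): Square spice jar of amber glass with cream labels, body 46 x 46 x 46 mm, on it a round black cap 38 mm across and 16 mm high (62 mm in all), 0.14 kg; the point is on its axis, 31 mm above its foot, z towards the cap. Stands in the crate under the panel, or is absent.
- jar3_mid (a point): Square spice jar of amber glass with cream labels, body 46 x 46 x 46 mm, on it a round black cap 38 mm across and 16 mm high (62 mm in all), 0.14 kg; the point is on its axis, 31 mm above its foot, z towards the cap. Stands in the crate under the panel, or is absent.
- carton1_mid (a point): Kraft cardboard carton with a green stripe, rigid, 65 (x) x 30 (y) x 55 (z) mm, about 0.09 kg; the point is its centre. Stands in the crate under the panel, or is absent.
- carton2_mid (a point): Kraft cardboard carton with a green stripe, rigid, 65 (x) x 30 (y) x 55 (z) mm, about 0.09 kg; the point is its centre. Stands in the crate under the panel, or is absent.
- carton3_mid (a point): Kraft cardboard carton with a green stripe, rigid, 65 (x) x 30 (y) x 55 (z) mm, about 0.09 kg; the point is its centre. Stands in the crate under the panel, or is absent.
- pen_cup: Blue ceramic cup, 72 mm wide, 85 mm high; leave alone. Origin at its underside.
- tape: Yellow tape ring, 90 mm across, 24 mm high; leave alone. Origin at its underside.
- tasting_jar: Round closed tasting jar, 64 mm wide, 90 mm high; leave alone. Origin at its underside.
- scoop: Spoon-shaped scoop beyond the bins; leave alone. Origin at its underside.

How it is judged:
By the outcome, as a careful person would: the job done as asked, in the order asked, and still so for the second after the job is handed in, with the robot touching nothing.
Of jar1, jar2, jar3, carton1, carton2, carton3 only 4 to 6 are there at a start; the rules pass over those that are not, and their reading is None.
At some moment in a run one of jar1, jar2, jar3 may be knocked a few centimetres aside while the robot is not near it.
Once in a run the grip may slacken for a moment while it holds something.
It also fails if it takes over 210 s, if anything falls off the work surface, if the arm or the gripper's body presses on something with over 40 N, if the wrist force passes 120 N, or if a joint passes its speed limit or range.

## Working session

There is one attempt and no reset: what is moved stays moved. The work goes in short steps, Python scripts to look and compute and a tool call to move; the robot and the scene stay as the last step left them, time stands still between calls to the robot, and variables do not carry over. Pictures are saved under pics/ and viewed, and the job is handed in when it is done.

Besides the shell and the picture viewer there is one more tool, called in YAML: its name, and indented under it one key for each argument. servo_tool: Moves the arm, as the interface text tells. Its arguments: {"type":"object","properties":{"moves":{"type":"array"},"grip_force":{"type":"number"}},"required":["moves"]}

```bash
mkdir -p pics; cat > h.py <<'E'
import numpy as np, cv2
from workcell import env, optics, order, models
def K(p):
    f=240/np.tan(np.radians(p["vertical_fov"])/2); return f
def ray(p,px):
    f=K(p); u=np.array([(px[0]-p["cx"])/f,(px[1]-p["cy"])/f])
    s=u.copy()
    for _ in range(30): s=u/(1+p["k1"]*(s@s))
    E=np.array(p["extrinsics"]); R=E[:3,:3]; t=E[:3,3]
    return -R.T@t, R.T@np.array([s[0],-s[1],-1.0])
def at(p,px,z):
    o,d=ray(p,px); return (o+d*(z-o[2])/d[2])[:2]
def proj(p,X):
    E=np.array(p["extrinsics"]); c=E[:3,:3]@np.array(X)+E[:3,3]
    s=np.array([c[0],-c[1]])/-c[2]; s=s*(1+p["k1"]*(s@s)); return s*K(p)+[p["cx"],p["cy"]]
def tri(obs):
    A=np.zeros((3,3));b=np.zeros(3)
    for p,px in obs:
        o,d=ray(p,px); d/=np.linalg.norm(d); M=np.eye(3)-np.outer(d,d); A+=M;b+=M@o
    return np.linalg.solve(A,b)
def R(q):
    from scipy.spatial.transform import Rotation as Ro
    return Ro.from_quat([q[1],q[2],q[3],q[0]]).as_matrix()
E
python3 - <<'E'
from h import *
np.set_printoptions(precision=4,suppress=True)
s=env.get_state(); print({k:np.round(v,4) for k,v in s.items()}); print(R(s["orientation"]))
P={}
for n in ["top","side","wrist"]:
    p=optics.read_camera(n); P[n]=p; cv2.imwrite(f"pics/{n}0.png",p["pixels"]); print(n,p["vertical_fov"],p["cx"],p["cy"],p["k1"],p["shot"]); print(np.array(p["extrinsics"]))
for name in ["crate","turn_left_grip","turn_right_grip","panel_grip","mat","jar_bin","carton_bin","pen_cup","tape","tasting_jar","scoop"]:
    for n in P:
        r=models.pinpoint(name,P[n])
        print(name,n,[(np.round(x["location"],1).tolist(),round(x["conf"],2)) for x in r[:3]])
E
```

```text
{'clock': np.float64(0.0), 'joint_pos': array([0.9734, 0.314 , 0.0449, 1.3036, 0.    , 1.4312]), 'qvel': array([ 0.0008,  0.0006,  0.0006,  0.0004, -0.0014, -0.0011]), 'tau': array([ -0.0005, -48.0632,  29.8531,   0.0194,  -0.0003,   0.    ]), 'tcp_pos': array([0.2538, 0.5153, 0.1969]), 'orientation': array([ 0.6884,  0.1598,  0.6889, -0.1611]), 'wrist_force': array([-0.6076, -0.1831, -0.0607]), 'ft_torque': array([-0.0061, -0.0326, -0.028 ]), 'finger_gap': np.float64(0.085)}
[[-0.0011  0.442   0.897 ]
 [-0.0015  0.897  -0.442 ]
 [-1.     -0.0019 -0.0003]]
top 55.294567401242794 308.37584749025837 235.41049348498711 1.034005096295849e-05 1
[[ 0.0166 -0.9998 -0.015   0.0269]
 [ 0.9924  0.0146  0.1225 -0.5814]
 [-0.1223 -0.0169  0.9924 -1.1224]
 [ 0.      0.      0.      1.    ]]
side 57.90596826060494 318.4635740420306 241.85167843197505 0.00706120716574406 2
[[ 0.7717 -0.6357  0.0187 -0.4476]
 [ 0.3345  0.4308  0.8382 -0.2718]
 [-0.5409 -0.6406  0.5451 -0.5931]
 [ 0.      0.      0.      1.    ]]
wrist 68.99489035451333 318.20292141982964 237.22986909110165 -0.04801930442761315 3
[[ 
[... 678 characters left out ...]
1.1], 0.75)]
mat wrist []
jar_bin top [([450.5, 293.0], 0.78)]
jar_bin side [([388.1, 420.2], 0.81), ([223.5, 241.8], 0.34)]
jar_bin wrist []
carton_bin top [([454.0, 225.0], 0.85), ([161.3, 266.4], 0.72)]
carton_bin side [([466.6, 365.5], 0.57)]
carton_bin wrist []
pen_cup top [([289.8, 175.8], 0.78)]
pen_cup side [([349.5, 234.0], 0.73), ([468.7, 365.1], 0.5)]
pen_cup wrist []
tape top [([347.3, 169.9], 0.8)]
tape side [([400.1, 264.2], 0.86)]
tape wrist []
tasting_jar top [([219.7, 174.4], 0.57), ([452.8, 293.6], 0.16)]
tasting_jar side [([297.8, 210.1], 0.96), ([309.7, 300.0], 0.42)]
tasting_jar wrist []
scoop top [([432.3, 176.7], 0.81)]
scoop side [([486.8, 318.8], 0.9)]
scoop wrist []
```

View pics/top0.png

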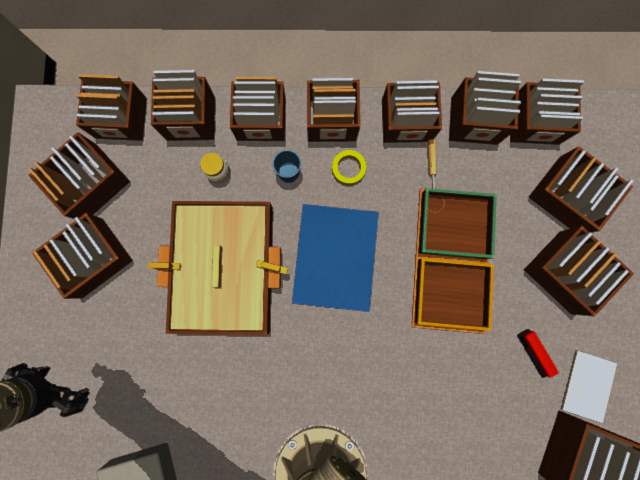

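View pics/side0.png

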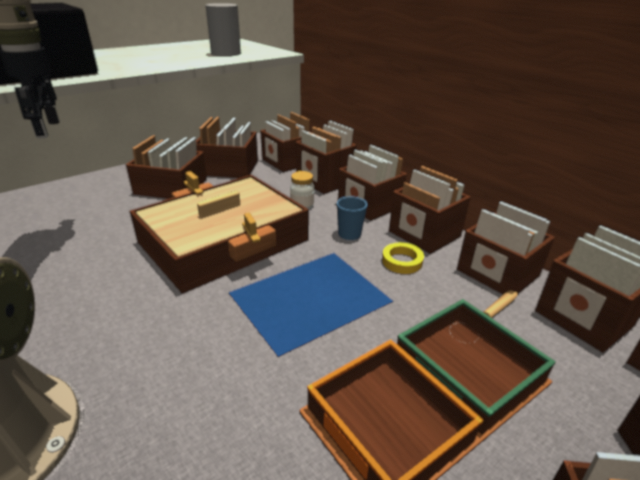

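```bash
python3 - <<'E'
from h import *
np.set_printoptions(precision=4,suppress=True)
P={n:optics.read_camera(n) for n in ["top","side"]}
t,s=P["top"],P["side"]
for n,a,b,z in [("L",(161.6,265.8),(193.1,177.7),.11),("R",(272.7,265.2),(250,224.3),.11),("pg",(216.4,264.8),(220.4,206.6),.102),("mat",(335.5,257.7),(309.2,301.1),0),("jb",(450.5,293),(388.1,420.2),.008),("cb",(454,225),(466.6,365.5),.008),("cup",(289.8,175.8),(349.5,234),0),("tape",(347.3,169.9),(400.1,264.2),0),("tj",(219.7,174.4),(297.8,210.1),0),("scoop",(432.3,176.7),(486.8,318.8),0)]:
    print(n,at(t,a,z),at(s,b,z),tri([(t,a),(s,b)]))
# masks
for n in ["mat","panel_grip","jar_bin","carton_bin","turn_left","turn_right","crate"]:
  for k,p in P.items():
    r=models.outline_of(n,p)
    if r:
        m=r[0]["pixels"].astype(np.uint8); c=max(cv2.findContours(m,0,2)[0],key=cv2.contourArea); box=cv2.boxPoints(cv2.minAreaRect(c)); print(n,k,round(r[0]["conf"],2),m.sum(),box.round(1).tolist())
        if k=="top":
            z={"mat":.003,"panel_grip":.084,"jar_bin":.053,"carton_bin":.053,"turn_left":.1,"turn_right":.1,"crate":.084}[n]
            pts=np.array([at(p,q[0],z) for q in c.astype(float)],np.float32)
            rr=cv2.minAreaRect(pts*1000); print("   world",rr)
E
```

```text
L [0.4945 0.3796] [0.5027 0.388 ] [0.496  0.3767 0.116 ]
R [0.5001 0.1174] [0.4938 0.1156] [0.4983 0.1188 0.1071]
pg [0.4994 0.2518] [0.4898 0.2314] [0.5005 0.2546 0.0886]
mat [ 0.5283 -0.0346] [ 0.5214 -0.0427] [ 0.5285 -0.0347 -0.0091]
jb [ 0.4424 -0.3268] [ 0.4437 -0.3222] [ 0.4417 -0.3247  0.0128]
cb [ 0.617  -0.3395] [ 0.6185 -0.3337] [ 0.6152 -0.3366  0.0132]
cup [0.7439 0.0885] [0.7529 0.0908] [0.7449 0.0865 0.0048]
tape [ 0.7618 -0.0637] [ 0.7555 -0.0701] [ 0.7637 -0.0641 -0.0071]
tj [0.7453 0.2751] [0.7258 0.2635] [ 0.7447  0.2806 -0.0132]
scoop [ 0.7463 -0.2878] [ 0.752  -0.2882] [ 0.7468 -0.2885  0.003 ]
mat top 0.7 7647 [[291.5, 303.5], [301.79998779296875, 203.6999969482422], [379.8999938964844, 211.6999969482422], [369.6000061035156, 311.5]]
   world ((529.97265625, -34.954864501953125), (202.545166015625, 259.8636474609375), 85.26322937011719)
mat side 0.57 9001 [[229.0, 291.8999938964844], [358.3999938964844, 229.8000030517578], [392.6000061035156, 301.29998779296875], [263.29998779296875, 363.3999938964844]]
panel_grip top 0.81 11262 [[169.10000610351562, 329.3999938
[... 1734 characters left out ...]
9761505126953, 82.57160949707031), 0.6789491176605225)
turn_right side 0.84 289 [[237.8000030517578, 217.3000030517578], [249.3000030517578, 210.39999389648438], [264.6000061035156, 236.0], [253.10000610351562, 242.89999389648438]]
crate top 0.78 3530 [[146.8000030517578, 333.0], [149.10000610351562, 199.39999389648438], [287.20001220703125, 201.6999969482422], [284.8999938964844, 335.3999938964844]]
   world ((497.00579833984375, 254.54776000976562), (334.1798400878906, 321.8062744140625), 89.79421997070312)
crate side 0.82 7455 [[119.4000015258789, 200.6999969482422], [275.8999938964844, 133.89999389648438], [319.29998779296875, 235.39999389648438], [162.6999969482422, 302.20001220703125]]
```

```bash
cat >> h.py <<'E'
def pose():
    s=env.get_state(); Rm=R(s["orientation"]); return np.array(s["tcp_pos"]),np.arctan2(Rm[1,1],Rm[0,1]),s
def plan(legs,start=None):
    """legs: (x,y,z,yawdeg,n,closure); None keeps"""
    if start is None: p,yaw,_=pose()
    else: p,yaw=np.array(start[:3]),np.radians(start[3])
    p=p.copy(); rows=[]
    for L in legs:
        tgt=np.array([p[i] if L[i] is None else L[i] for i in range(3)]); ty=yaw if L[3] is None else np.radians(L[3])
        n=L[4]
        for k in range(n,0,-1):
            d=(tgt-p)/k; 
            c,s=np.cos(yaw),np.sin(yaw)
            ly=d[0]*c+d[1]*s; lz=d[0]*s-d[1]*c; lx=-d[2]
            r=[round(100*v,2) for v in (lx,ly,lz)]; t=-round((ty-yaw)/k,3)
            if abs(t)<.0015:t=0.0
            rows.append(r+[t,L[5]])
            a,b,e=[v/100 for v in r]
            p=p+np.array([b*c+e*s,b*s-e*c,-a]); yaw-=t
            m=max(map(abs,r))
            if np.linalg.norm(r)>6.25 or abs(t)>.187: print("OVER",r,t)
    while len(rows)%10: rows.append([0,0,0,0,rows[-1][4]])
    for i in range(0,len(rows),10): print("["+",".join("["+",".join(f"{v+0.0:g}" for v in r)+"]" for r in rows[i:i+10])+"]")
    print("end",p.round(4),round(np.degrees(yaw),2))
def see(n,f):
    p=optics.read_camera(n); cv2.imwrite(f"pics/{f}.png",p["pixels"]); return p
def st():
    p,y,s=pose(); print("t%.2f"%s["clock"],p.round(4),"yaw%.2f"%np.degrees(y),"F",np.round(s["wrist_force"],1),"gap%.4f"%s["finger_gap"],"q",np.round(s["joint_pos"],2))
E
python3 - <<'E'
from h import *
plan([(.496,.379,.22,0,9,-.2)])
E
```

```text
[[-0.25,-0.18,3.08,0.124,-0.2],[-0.25,0.21,3.08,0.124,-0.2],[-0.25,0.59,3.03,0.124,-0.2],[-0.24,0.96,2.94,0.123,-0.2],[-0.25,1.31,2.8,0.124,-0.2],[-0.24,1.64,2.61,0.123,-0.2],[-0.25,1.95,2.39,0.124,-0.2],[-0.24,2.23,2.13,0.123,-0.2],[-0.25,2.48,1.84,0.124,-0.2],[0,0,0,0,-0.2]]
end [0.496 0.379 0.22 ] -0.0
```

servo_tool:
  moves:
    - [-0.25,-0.18,3.08,0.124,-0.2]
    - [-0.25,0.21,3.08,0.124,-0.2]
    - [-0.25,0.59,3.03,0.124,-0.2]
    - [-0.24,0.96,2.94,0.123,-0.2]
    - [-0.25,1.31,2.8,0.124,-0.2]
    - [-0.24,1.64,2.61,0.123,-0.2]
    - [-0.25,1.95,2.39,0.124,-0.2]
    - [-0.24,2.23,2.13,0.123,-0.2]
    - [-0.25,2.48,1.84,0.124,-0.2]
    - [0,0,0,0,-0.2]
  grip_force: 60

```text
clock: 3.85
tcp_pos: [0.4978, 0.3779, 0.2197]
orientation: [0.499, 0.501, 0.499, -0.501]
wrist_force: [-0.0, -0.3, -0.3]
finger_gap: 0.0512
```

```bash
python3 - <<'E'
from h import *
np.set_printoptions(precision=4,suppress=True)
st()
w=see("wrist","w1"); E=np.array(w["extrinsics"]); print(-E[:3,:3].T@E[:3,3])
for n in ["turn_left_grip","turn_right_grip","panel_grip"]:
    z={"p":.102}.get(n[0],.11)
    for x in models.pinpoint(n,w)[:2]: print(n,x["conf"],x["location"],at(w,x["location"],z))
print(proj(w,[.496,.379,.11]))
E
```

```text
t3.85 [0.4978 0.3779 0.2197] yaw-0.17 F [-0.  -0.3 -0.3] gap0.0512 q [ 0.52  0.41  0.24  1.4  -0.    2.09]
[0.4981 0.4601 0.3957]
turn_left_grip 0.92 [317.6, 216.6] [0.4972 0.3834]
panel_grip 0.81 [319.6, 345.8] [0.4987 0.2486]
[316.2132 221.577 ]
```

View pics/w1.png

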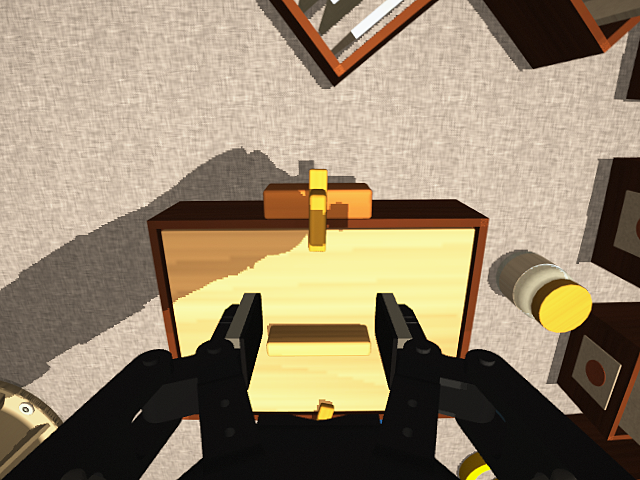

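```bash
python3 - <<'E'
from h import *
plan([(.497,.381,.12,0,3,-.2),(.497,.381,.098,0,2,-.2),(.497,.381,.098,0,5,1)])
E
```

```text
[[3.33,0.06,-0.05,0,-0.2],[3.33,0.06,-0.06,0,-0.2],[3.33,0.06,-0.05,0,-0.2],[1.1,0,0,0,-0.2],[1.1,0,0,0,-0.2],[0,0,0,0,1],[0,0,0,0,1],[0,0,0,0,1],[0,0,0,0,1],[0,0,0,0,1]]
end [0.497 0.381 0.098] 0.08
```

servo_tool:
  moves:
    - [3.33,0.06,-0.05,0,-0.2]
    - [3.33,0.06,-0.06,0,-0.2]
    - [3.33,0.06,-0.05,0,-0.2]
    - [1.1,0,0,0,-0.2]
    - [1.1,0,0,0,-0.2]
    - [0,0,0,0,1]
    - [0,0,0,0,1]
    - [0,0,0,0,1]
    - [0,0,0,0,1]
    - [0,0,0,0,1]

```text
clock: 5.3
tcp_pos: [0.4979, 0.3806, 0.0983]
orientation: [0.5, 0.5, 0.5, -0.5]
wrist_force: [0.1, -0.9, -0.7]
finger_gap: -0.0002
```

```bash
python3 - <<'E'
from h import *
st()
E
```

```text
t5.30 [0.4979 0.3806 0.0983] yaw-0.01 F [ 0.1 -0.9 -0.7] gap-0.0002 q [0.52 0.46 0.01 1.12 0.   2.1 ]
```

```bash
python3 - <<'E'
from h import *
w=see("wrist","w2"); s=see("side","s2"); t=see("top","t2")
st()
im=np.vstack([cv2.resize(s["pixels"][100:300,50:350],(600,400)),]); cv2.imwrite("pics/s2c.png",im)
cv2.imwrite("pics/t2c.png",cv2.resize(t["pixels"][180:350,90:310],None,fx=3,fy=3))
E
```

```text
t5.45 [0.4978 0.3806 0.0982] yaw-0.00 F [0.4 1.7 0.8] gap0.0001 q [0.52 0.46 0.01 1.12 0.   2.1 ]
```

View pics/w2.png

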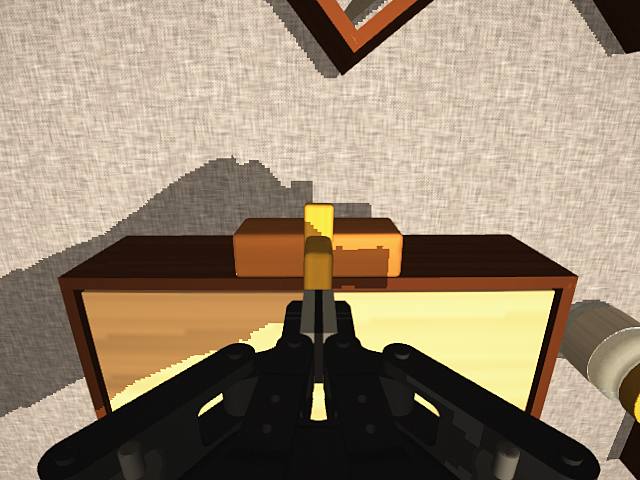

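View pics/s2c.png

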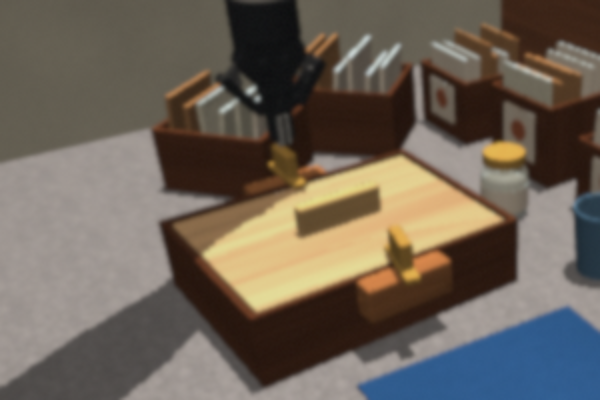

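View pics/t2c.png

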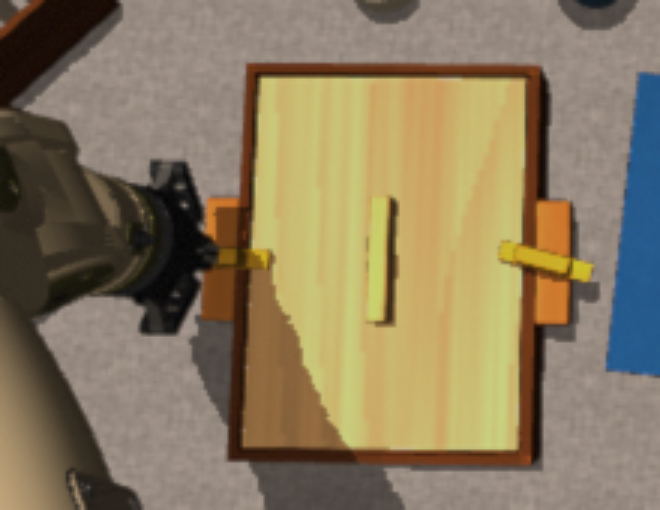

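```bash
python3 - <<'E'
from h import *
P={n:optics.read_camera(n) for n in ["top","side","wrist"]}
st()
for n,p in P.items():
    im=p["pixels"].copy()
    print(n)
    for X,c in [([.4978,.3806,.0982],(0,0,255)),([.4978,.3806,.124],(255,0,255)),([.4978,.3806,.2],(255,255,0))]:
        q=proj(p,X); print(X,q.round(1)); cv2.circle(im,tuple(int(v*16) for v in q),24,c,1,cv2.LINE_AA,4)
    if n!="wrist":
        q=proj(p,[.4978,.3806,.11]).astype(int); cr=im[max(0,q[1]-60):q[1]+60,max(0,q[0]-80):q[0]+80]; cv2.imwrite(f"pics/{n}3.png",cv2.resize(cr,None,fx=5,fy=5,interpolation=0))
    else: cv2.imwrite("pics/wrist3.png",im)
E
```

```text
t5.60 [0.4978 0.3806 0.0981] yaw-0.00 F [ 0.3 -0.1 -0.9] gap0.0001 q [0.52 0.46 0.01 1.12 0.   2.1 ]
top
[0.4978, 0.3806, 0.0982] [162.9 264.7]
[0.4978, 0.3806, 0.124] [159.2 264. ]
[0.4978, 0.3806, 0.2] [147.4 261.9]
side
[0.4978, 0.3806, 0.0982] [193.3 183.7]
[0.4978, 0.3806, 0.124] [191.8 173.9]
[0.4978, 0.3806, 0.2] [187.1 143.3]
wrist
[0.4978, 0.3806, 0.0982] [318.5 277.9]
[0.4978, 0.3806, 0.124] [318.5 300.7]
[0.4978, 0.3806, 0.2] [318.4 432.5]
```

View pics/top3.png

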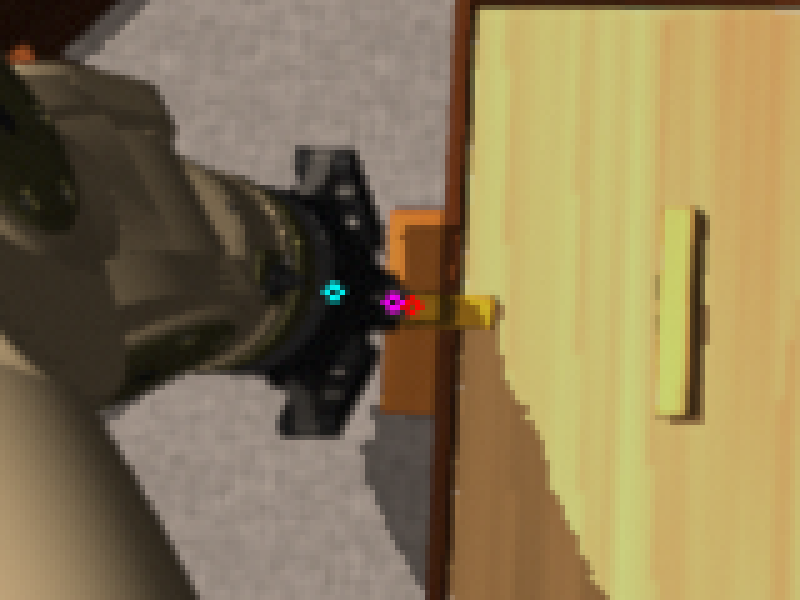

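View pics/side3.png

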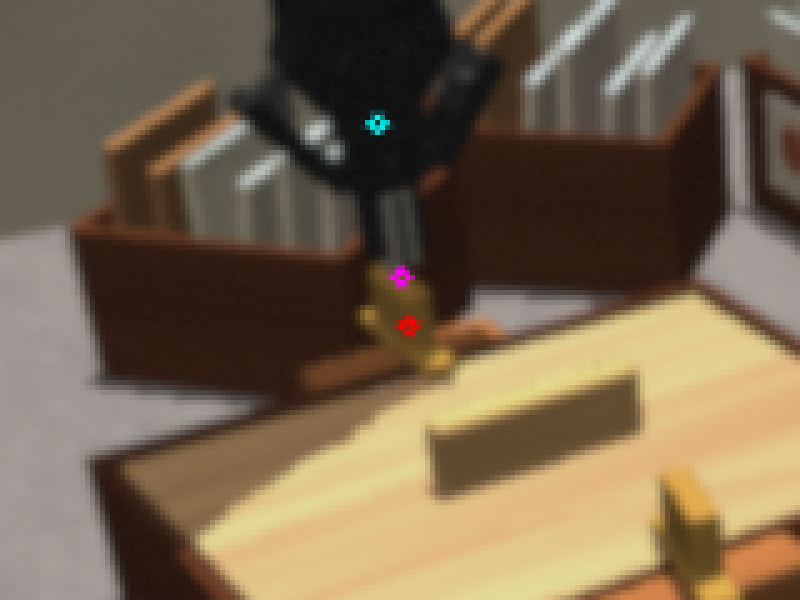

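View pics/wrist3.png

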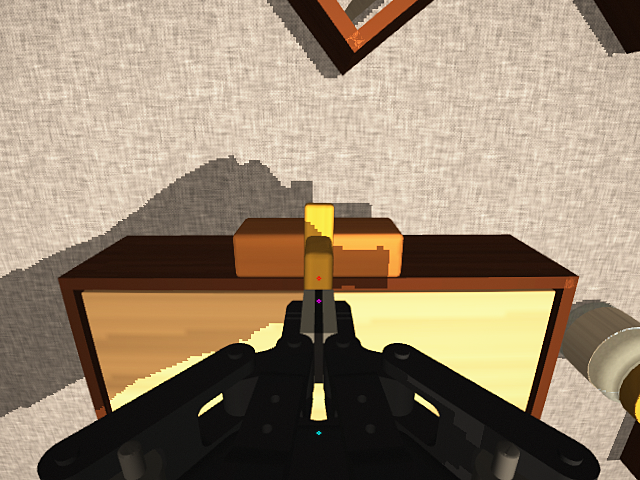

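```bash
python3 - <<'E'
from h import *
w=optics.read_camera("wrist"); 
for y in (.403,.381,.359):
  for z in (.094,.124,.15): print(y,z,proj(w,[.4978,y,z]).round(0), "halfwidth7mm px",(proj(w,[.5048,y,z])-proj(w,[.4978,y,z])).round(1)[0])
E=np.array(w["extrinsics"]);print((-E[:3,:3].T@E[:3,3]).round(3))
st()
for n in ("turn_left_grip","turn_left"):
    print(n,[(x["location"],x["conf"]) for x in models.pinpoint(n,w)])
cv2.imwrite("pics/w3c.png",cv2.resize(w["pixels"][190:400,220:420],None,fx=3.5,fy=2.8,interpolation=0)[:600])
E
```

```text
0.403 0.094 [319. 237.] halfwidth7mm px 12.9
0.403 0.124 [318. 258.] halfwidth7mm px 15.2
0.403 0.15 [318. 282.] halfwidth7mm px 17.9
0.381 0.094 [318. 274.] halfwidth7mm px 12.4
0.381 0.124 [318. 300.] halfwidth7mm px 14.5
0.381 0.15 [318. 331.] halfwidth7mm px 17.0
0.359 0.094 [318. 309.] halfwidth7mm px 12.0
0.359 0.124 [318. 339.] halfwidth7mm px 13.9
0.359 0.15 [318. 374.] halfwidth7mm px 16.1
[0.498 0.463 0.274]
t5.65 [0.4977 0.3806 0.0981] yaw0.00 F [ 1.1 -0.   0.2] gap-0.0000 q [0.52 0.46 0.01 1.12 0.   2.1 ]
turn_left_grip [([317.9, 284.2], 0.79)]Traceback (most recent call last):
  File "<stdin>", line 8, in <module>
ValueError: it knows: carton1_mid, carton2_mid, carton3_mid, carton_bin, crate, jar1_mid, jar2_mid, jar3_mid, jar_bin, mat, panel_grip, pen_cup, scoop, tape, tasting_jar, turn_left_grip, turn_right_grip
```

```bash
python3 - <<'E'
import cv2
w=cv2.imread("pics/w2.png"); s=cv2.imread("pics/s2.png")
cv2.imwrite("pics/w3c.png",cv2.resize(w[200:360,220:420],None,fx=4,fy=3.7,interpolation=0)[:600])
cv2.imwrite("pics/s3c.png",cv2.resize(s[110:210,140:240],None,fx=6,fy=6,interpolation=2))
E
```

```text
(no output)
```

View pics/w3c.png

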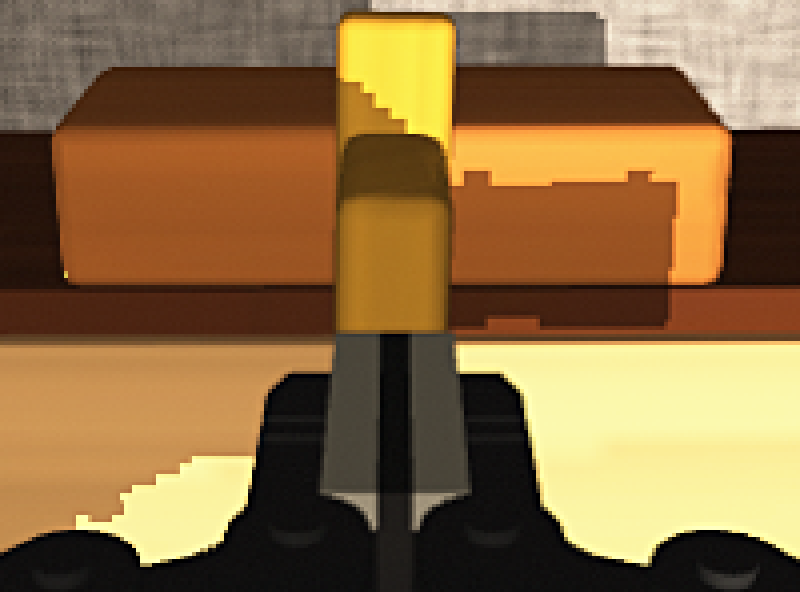

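View pics/s3c.png

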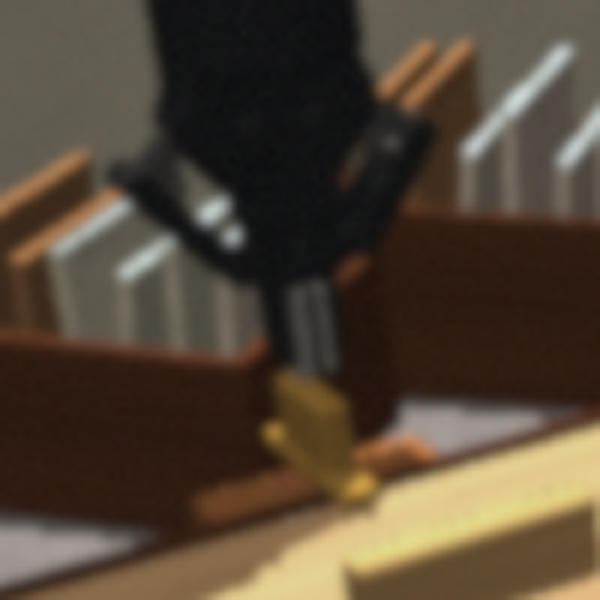

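servo_tool:
  moves:
    - [-2,0,0,0,1]
    - [-2,0,0,0,1]
    - [0,0,0,0,1]
    - [0,0,0,0,1]
    - [0,0,0,0,1]
    - [0,0,0,0,1]
    - [0,0,0,0,1]
    - [0,0,0,0,1]
    - [0,0,0,0,1]
    - [0,0,0,0,1]

```text
clock: 6.95
tcp_pos: [0.4978, 0.3806, 0.1381]
orientation: [0.5, 0.5, 0.5, -0.5]
wrist_force: [0.4, -0.0, -0.4]
finger_gap: 0.0004
```

```bash
python3 - <<'E'
from h import *
st()
w=see("wrist","w4"); s=optics.read_camera("side")
p=pose()[0]
im=np.ascontiguousarray(w["pixels"])
for X in (p,p+[0,.011,0],p+[0,0,.019]):
    q=proj(w,X); print(q); cv2.circle(im,tuple(int(v*16) for v in q),32,(0,0,255),1,4,4)
a=cv2.resize(im[200:360,220:420],None,fx=2.9,fy=2.9,interpolation=0)
im=np.ascontiguousarray(s["pixels"])
for X in (p,):
    q=proj(s,X); print(q); cv2.circle(im,tuple(int(v*16) for v in q),32,(0,0,255),1,4,4)
b=cv2.resize(im[90:210,140:240],None,fx=2.1,fy=3.866)
cv2.imwrite("pics/c4.png",np.hstack([a,b[:a.shape[0]]]))
E
```

```text
t6.95 [0.4978 0.3806 0.1381] yaw0.00 F [ 0.4 -0.  -0.4] gap0.0004 q [0.52 0.43 0.08 1.21 0.   2.1 ]
[318.40141841 277.86096228]
[318.40836709 259.38747434]
[318.38993117 293.98537624]
[190.92146178 168.37476502]
```

View pics/c4.png

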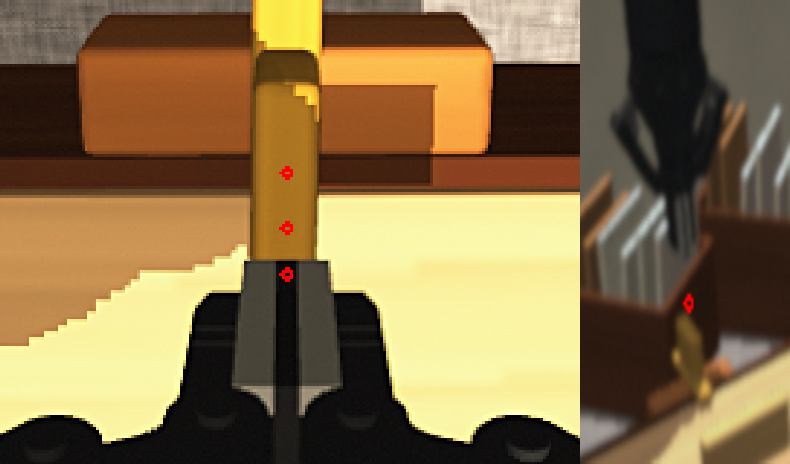

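servo_tool:
  moves:
    - [0,0,0,0,-0.2]
    - [0,0,0,0,-0.2]
    - [0,0,0,0,-0.2]
    - [1.5,0,0,0,-0.2]
    - [1.5,0,0,0,-0.2]
    - [1.5,0,0,0,-0.2]
    - [1.5,0,0,0,-0.2]
    - [0,0,0,0,0.4]
    - [0,0,0,0,0.6]
    - [0,0,0,0,1]

```text
clock: 8.3
tcp_pos: [0.4976, 0.3808, 0.0788]
orientation: [0.5, 0.5, 0.5, -0.5]
wrist_force: [-2.2, -1.0, 1.4]
finger_gap: 0.0122
```

```bash
python3 - <<'E'
from h import *
st()
w=see("wrist","w5");s=optics.read_camera("side")
a=cv2.resize(w["pixels"][200:360,220:420],None,fx=2.9,fy=2.9,interpolation=0)
b=cv2.resize(s["pixels"][90:210,140:240],None,fx=3.866,fy=3.866)
cv2.imwrite("pics/c5.png",np.hstack([a[:,150:],b[:a.shape[0]]]))
st()
E
```

```text
t8.30 [0.4976 0.3808 0.0788] yaw0.01 F [-2.2 -1.   1.4] gap0.0122 q [ 0.52  0.47 -0.02  1.08  0.    2.1 ]
t8.40 [0.4975 0.3808 0.0787] yaw0.01 F [-2.4 -0.5  2.6] gap0.0121 q [ 0.52  0.47 -0.02  1.08  0.    2.1 ]
```

View pics/c5.png

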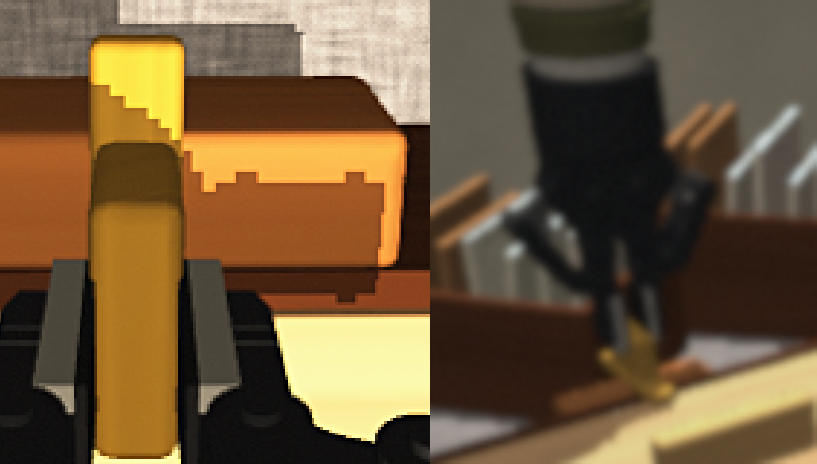

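servo_tool:
  moves:
    - [0.3,0,0,-0.178,1]
    - [0,0,0,-0.178,1]
    - [0,0,0,-0.178,1]
    - [0,0,0,-0.178,1]
    - [0,0,0,-0.178,1]
    - [0,0,0,-0.178,1]
    - [0,0,0,-0.178,1]
    - [0,0,0,-0.178,1]
    - [0,0,0,-0.178,1]
    - [0,0,0,0,1]

```text
clock: 9.65
tcp_pos: [0.4989, 0.3821, 0.0786]
orientation: [0.708, -0.01, 0.706, 0.013]
wrist_force: [-5.4, -0.7, 13.4]
finger_gap: 0.012
```

```bash
python3 - <<'E'
from h import *
st()
w=see("wrist","w6");t=see("top","t6")
st()
cv2.imwrite("pics/t6c.png",cv2.resize(t["pixels"][180:350,90:310],None,fx=3,fy=3))
E
```

```text
t9.65 [0.4989 0.3821 0.0786] yaw91.91 F [-5.4 -0.7 13.4] gap0.0120 q [ 0.53  0.47 -0.02  1.08  0.    0.49]
t9.75 [0.4989 0.3821 0.0787] yaw91.83 F [-5.3  0.4 13.6] gap0.0121 q [ 0.53  0.47 -0.02  1.08  0.    0.49]
```

View pics/w6.png

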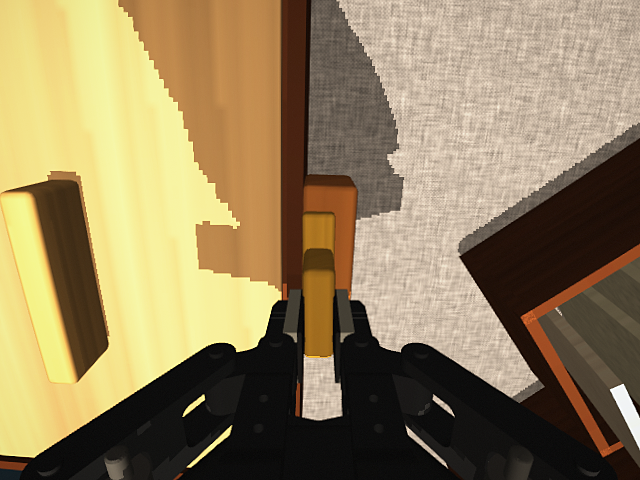

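```bash
python3 - <<'E'
from h import *
plan([(None,None,.079,None,2,-.2),(None,None,.16,None,2,-.2),(.498,.17,.20,150,6,-.2)])
E
```

```text
[[-0.02,0,0,0,-0.2],[-0.01,0,0,0,-0.2],[-4.05,0,0,0,-0.2],[-4.05,0,0,0,-0.2],[-0.67,-3.53,-0.13,-0.169,-0.2],[-0.67,-3.46,-0.72,-0.169,-0.2],[-0.67,-3.29,-1.29,-0.169,-0.2],[-0.66,-3.03,-1.83,-0.169,-0.2],[-0.67,-2.68,-2.31,-0.17,-0.2],[-0.66,-2.25,-2.73,-0.169,-0.2]]
end [0.498 0.17  0.2  ] 149.99
```

servo_tool:
  moves:
    - [0,0,0,0,-0.2]
    - [0,0,0,0,-0.2]
    - [-4,0,0,0,-0.2]
    - [-4,0,0,0,-0.2]
    - [-0.67,-3.53,-0.13,-0.169,-0.2]
    - [-0.67,-3.46,-0.72,-0.169,-0.2]
    - [-0.67,-3.29,-1.29,-0.169,-0.2]
    - [-0.66,-3.03,-1.83,-0.169,-0.2]
    - [-0.67,-2.68,-2.31,-0.17,-0.2]
    - [-0.66,-2.25,-2.73,-0.169,-0.2]

```text
clock: 11.0
tcp_pos: [0.4968, 0.1672, 0.195]
orientation: [0.612, -0.355, 0.612, 0.355]
wrist_force: [0.2, 0.3, -0.7]
finger_gap: 0.051
```

```bash
python3 - <<'E'
from h import *
w=see("wrist","w7");t=see("top","t7")
st()
print([(x["location"],x["conf"],at(w,x["location"],.11)) for x in models.pinpoint("turn_right_grip",w)])
print([(x["location"],x["conf"],at(t,x["location"],.11)) for x in models.pinpoint("turn_right_grip",t)])
print([(x["location"],x["conf"],at(t,x["location"],.102)) for x in models.pinpoint("panel_grip",t)])
E
```

```text
t11.10 [0.4973 0.1658 0.1957] yaw149.86 F [0.5 0.7 0.7] gap0.0515 q [ 0.17  0.21 -0.09  1.26 -0.   -0.88]
[([287.4, 183.0], 0.69, array([0.49820826, 0.1244657 ]))]
[([271.5, 266.4], 0.49, array([0.49721463, 0.12013625]))]
[([434.2, 175.9], 0.59, array([ 0.72187907, -0.26618326]))]
```

View pics/w7.png

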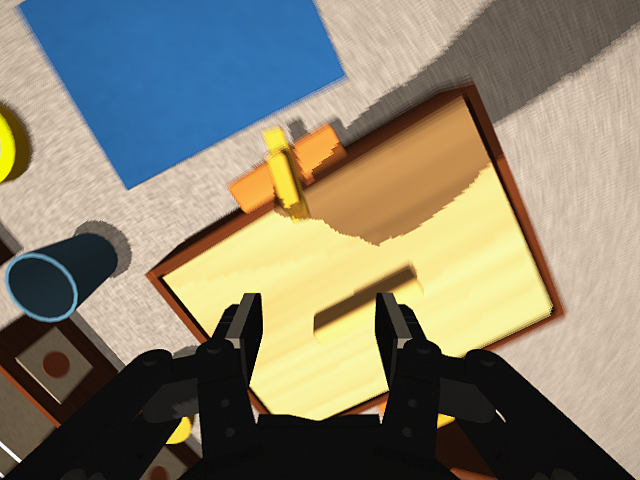

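View pics/t7.png

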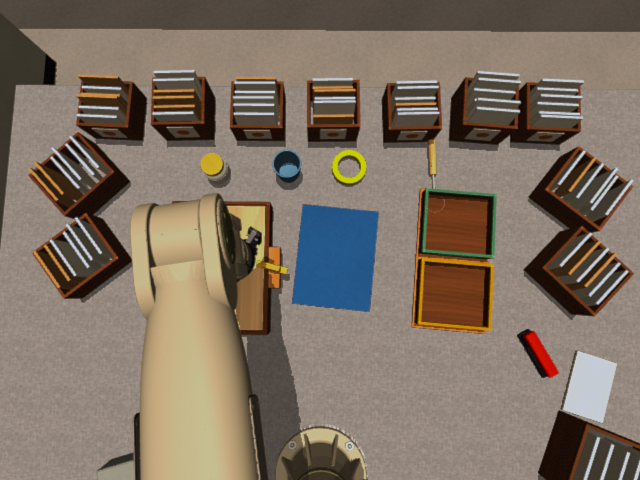

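```bash
python3 - <<'E'
from h import *
w=optics.read_camera("wrist")
cv2.imwrite("pics/w8c.png",cv2.resize(w["pixels"][100:240,200:380],None,fx=4.2,fy=4.2,interpolation=0))
a=at(w,(274,128),.094);b=at(w,(300,216),.094);print(a,b,(a+b)/2,np.degrees(np.arctan2(-(b-a)[0],(b-a)[1])))
plan([(.498,.122,.16,165,4,-.2),(.498,.122,.080,165,3,-.2),(None,None,None,None,3,1)])
E
```

```text
[0.48722881 0.0865653 ] [0.50585295 0.15581162] [0.49654088 0.12118846] -15.053752277183284
[[0.87,-0.62,-1,-0.066,-0.2],[0.87,-0.55,-1.04,-0.066,-0.2],[0.87,-0.48,-1.07,-0.066,-0.2],[0.86,-0.4,-1.1,-0.066,-0.2],[2.67,0,0,0,-0.2],[2.67,0,0,0,-0.2],[2.66,0,0,0,-0.2],[0,0,0,0,1],[0,0,0,0,1],[0,0,0,0,1]]
end [0.498 0.122 0.08 ] 165.02
```

View pics/w8c.png

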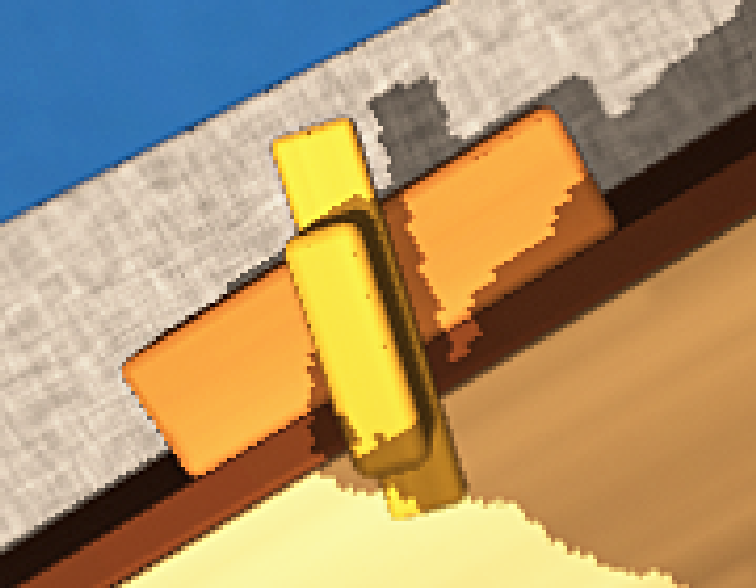

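servo_tool:
  moves:
    - [0.87,-0.62,-1.0,-0.066,-0.2]
    - [0.87,-0.55,-1.04,-0.066,-0.2]
    - [0.87,-0.48,-1.07,-0.066,-0.2]
    - [0.86,-0.4,-1.1,-0.066,-0.2]
    - [2.67,0,0,0,-0.2]
    - [2.67,0,0,0,-0.2]
    - [2.66,0,0,0,-0.2]
    - [0,0,0,0,1]
    - [0,0,0,0,1]
    - [0,0,0,0,1]

```text
clock: 12.55
tcp_pos: [0.4982, 0.1222, 0.0813]
orientation: [0.561, -0.431, 0.56, 0.431]
wrist_force: [-1.4, 2.2, 0.4]
finger_gap: 0.0119
```

```bash
python3 - <<'E'
from h import *
st()
plan([(None,None,None,89,8,1)])
E
```

```text
t12.55 [0.4982 0.1222 0.0813] yaw165.10 F [-1.4  2.2  0.4] gap0.0119 q [ 0.08  0.26 -0.32  0.99  0.   -1.23]
[[0,0,0,0.166,1],[0,0,0,0.166,1],[0,0,0,0.166,1],[0,0,0,0.166,1],[0,0,0,0.166,1],[0,0,0,0.166,1],[0,0,0,0.166,1],[0,0,0,0.166,1],[0,0,0,0,1],[0,0,0,0,1]]
end [0.4982 0.1222 0.0813] 89.02
```

servo_tool:
  moves:
    - [0,0,0,0.166,1]
    - [0,0,0,0.166,1]
    - [0,0,0,0.166,1]
    - [0,0,0,0.166,1]
    - [0,0,0,0.166,1]
    - [0,0,0,0.166,1]
    - [0,0,0,0.166,1]
    - [0,0,0,0.166,1]
    - [0,0,0,0,1]
    - [0,0,0,0,-0.2]

```text
clock: 13.8
tcp_pos: [0.4987, 0.1217, 0.0813]
orientation: [0.708, 0.006, 0.706, -0.006]
wrist_force: [-0.5, -0.0, 0.2]
finger_gap: 0.0286
```

```bash
python3 - <<'E'
from h import *
st()
plan([(None,None,None,90,1,-.2),(None,None,.17,90,2,-.2),(.4975,.2505,.17,90,3,-.2)])
E
```

```text
t13.80 [0.4987 0.1217 0.0813] yaw89.00 F [-0.5 -0.   0.2] gap0.0286 q [ 0.08  0.26 -0.32  0.99 -0.    0.1 ]
[[0,0,0,-0.018,-0.2],[-4.44,0,0,0,-0.2],[-4.43,0,0,0,-0.2],[0,4.29,-0.04,0,-0.2],[0,4.3,-0.04,0,-0.2],[0,4.29,-0.04,0,-0.2],[0,0,0,0,-0.2],[0,0,0,0,-0.2],[0,0,0,0,-0.2],[0,0,0,0,-0.2]]
end [0.4975 0.2505 0.17  ] 90.03
```

servo_tool:
  moves:
    - [0,0,0,-0.018,-0.2]
    - [-4.44,0,0,0,-0.2]
    - [-4.43,0,0,0,-0.2]
    - [0,4.29,-0.04,0,-0.2]
    - [0,4.3,-0.04,0,-0.2]
    - [0,4.29,-0.04,0,-0.2]
    - [0,0,0,0,-0.2]
    - [0,0,0,0,-0.2]
    - [0,0,0,0,-0.2]
    - [0,0,0,0,-0.2]

```text
clock: 15.05
tcp_pos: [0.4971, 0.2494, 0.1693]
orientation: [0.707, 0.0, 0.707, -0.0]
wrist_force: [0.5, 0.7, 0.4]
finger_gap: 0.0514
```

```bash
python3 - <<'E'
from h import *
w=see("wrist","w9")
t=see("top","t9")
st()
print([(x["location"],x["conf"],at(w,x["location"],.102)) for x in models.pinpoint("panel_grip",w)])
cv2.imwrite("pics/t9c.png",cv2.resize(t["pixels"][180:350,90:310],None,fx=3,fy=3))
E
```

```text
t15.15 [0.497  0.2496 0.1692] yaw89.95 F [-0.2 -0.6  0.1] gap0.0511 q [ 0.32  0.29 -0.06  1.22 -0.    0.32]
[([320.8, 237.5], 0.77, array([0.49682285, 0.25229154]))]
```

View pics/w9.png

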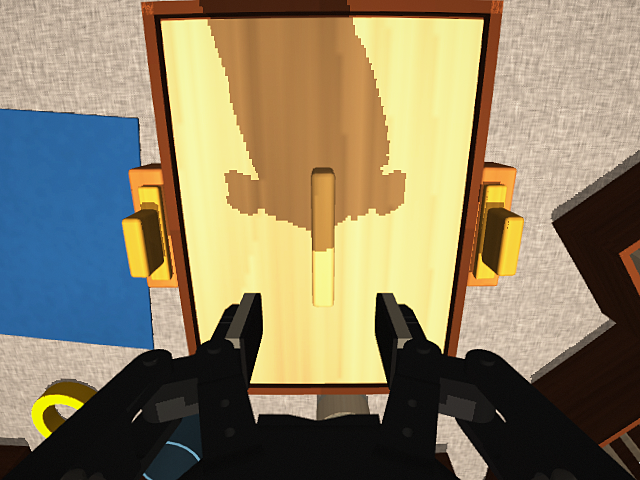

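View pics/t9c.png

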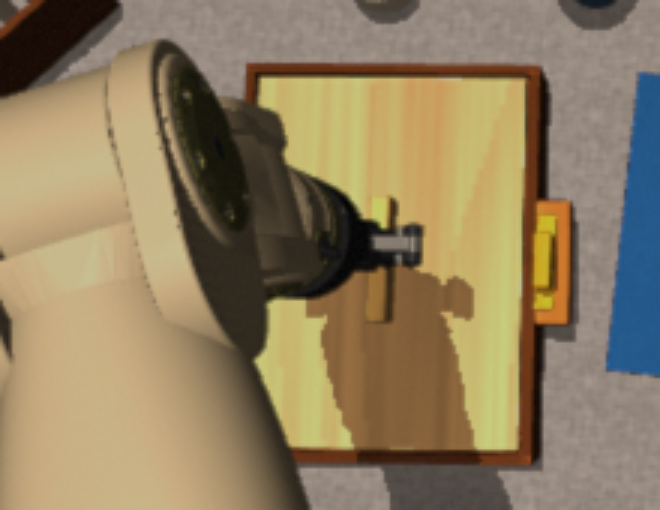

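```bash
python3 - <<'E'
from h import *
plan([(.497,.2522,.10,90,3,-.2),(.497,.2522,.073,90,2,-.2),(None,None,None,90,5,1)])
E
```

```text
[[2.31,0.08,0,0,-0.2],[2.3,0.08,0,0,-0.2],[2.31,0.09,0,0,-0.2],[1.35,0,0,0,-0.2],[1.35,0,0,0,-0.2],[0,0,0,0,1],[0,0,0,0,1],[0,0,0,0,1],[0,0,0,0,1],[0,0,0,0,1]]
end [0.497  0.2522 0.073 ] 89.96
```

servo_tool:
  moves:
    - [2.31,0.08,0,0,-0.2]
    - [2.3,0.08,0,0,-0.2]
    - [2.31,0.09,0,0,-0.2]
    - [1.35,0,0,0,-0.2]
    - [1.35,0,0,0,-0.2]
    - [0,0,0,0,1]
    - [0,0,0,0,1]
    - [0,0,0,0,1]
    - [0,0,0,0,1]
    - [0,0,0,0,1]
  grip_force: 90

```text
clock: 16.45
tcp_pos: [0.4974, 0.253, 0.0739]
orientation: [0.708, 0.0, 0.707, 0.0]
wrist_force: [-0.9, -0.2, 6.3]
finger_gap: 0.0131
```

```bash
python3 - <<'E'
from h import *
st()
w=see("wrist","w10")
plan([(None,None,.145,90,6,1)])
E
```

```text
t16.45 [0.4974 0.253  0.0739] yaw90.01 F [-0.9 -0.2  6.3] gap0.0131 q [ 0.33  0.35 -0.22  1.   -0.    0.33]
[[-1.19,0,0,0,1],[-1.18,0,0,0,1],[-1.19,0,0,0,1],[-1.18,0,0,0,1],[-1.19,0,0,0,1],[-1.18,0,0,0,1],[0,0,0,0,1],[0,0,0,0,1],[0,0,0,0,1],[0,0,0,0,1]]
end [0.4974 0.253  0.145 ] 90.02
```

View pics/w10.png

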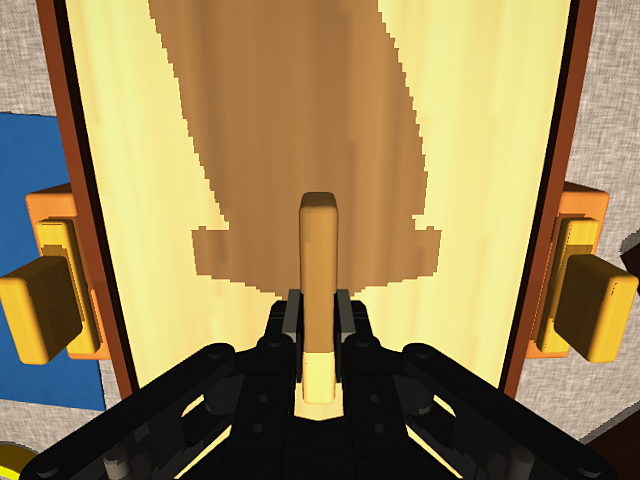

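servo_tool:
  moves:
    - [-1.2,0,0,0,1]
    - [-1.2,0,0,0,1]
    - [-1.2,0,0,0,1]
    - [-1.2,0,0,0,1]
    - [-1.2,0,0,0,1]
    - [-1.2,0,0,0,1]
    - [0,0,0,0,1]
    - [0,0,0,0,1]
    - [0,0,0,0,1]
    - [0,0,0,0,1]

```text
clock: 17.75
tcp_pos: [0.4965, 0.2527, 0.1444]
orientation: [0.707, -0.0, 0.707, -0.0]
wrist_force: [0.6, -0.8, -2.6]
finger_gap: 0.0129
```

```bash
python3 - <<'E'
from h import *
st()
w=see("wrist","w11"); s=see("side","s11")
E
```

```text
t17.75 [0.4965 0.2527 0.1444] yaw90.01 F [ 0.6 -0.8 -2.6] gap0.0129 q [ 0.33  0.3  -0.1   1.17  0.    0.33]
```

View pics/s11.png

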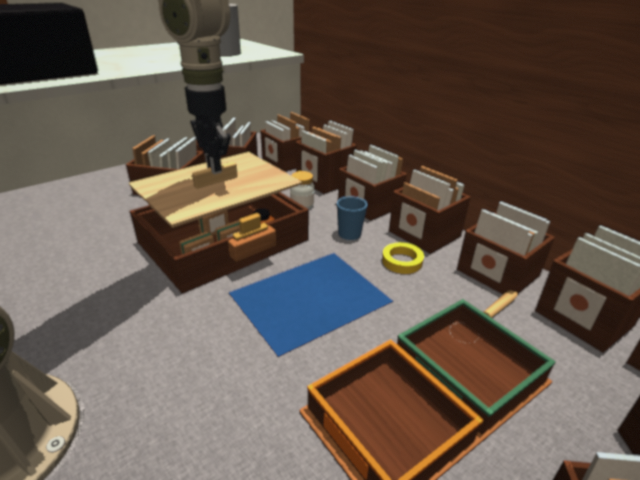

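View pics/w11.png

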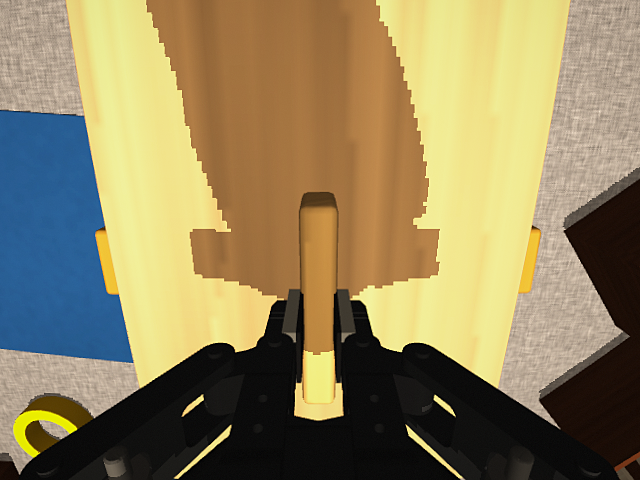

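```bash
python3 - <<'E'
from h import *
w=optics.read_camera("wrist"); z=pose()[0][2]+.042
print(at(w,(319,206),z),at(w,(319,403),z))
plan([(None,None,.15,None,1,1),(.5295,-.035,.15,85.3,9,1)])
E
```

```text
[0.44693679 0.25401393] [0.54473706 0.25412323]
[[-0.53,0,0,0,1],[0,-3.2,0.36,0.009,1],[0,-3.19,0.39,0.009,1],[0,-3.19,0.42,0.009,1],[0,-3.19,0.45,0.009,1],[0,-3.18,0.48,0.009,1],[0,-3.18,0.51,0.009,1],[0,-3.17,0.54,0.009,1],[0,-3.17,0.56,0.01,1],[0,-3.16,0.6,0.009,1]]
end [ 0.5295 -0.035   0.15  ] 85.31
```

servo_tool:
  moves:
    - [-0.53,0,0,0,1]
    - [0,-3.2,0.36,0.009,1]
    - [0,-3.19,0.39,0.009,1]
    - [0,-3.19,0.42,0.009,1]
    - [0,-3.19,0.45,0.009,1]
    - [0,-3.18,0.48,0.009,1]
    - [0,-3.18,0.51,0.009,1]
    - [0,-3.17,0.54,0.009,1]
    - [0,-3.17,0.56,0.01,1]
    - [0,-3.16,0.6,0.009,1]

```text
clock: 19.15
tcp_pos: [0.5299, -0.036, 0.1507]
orientation: [0.707, 0.029, 0.706, -0.029]
wrist_force: [0.3, 0.2, -3.4]
finger_gap: 0.0128
```

```bash
python3 - <<'E'
from h import *
w=see("wrist","w12"); t=see("top","t12");s=see("side","s12")
st()
cr=t["pixels"][180:350,130:450]
cv2.imwrite("pics/t12c.png",cv2.resize(cr,None,fx=2.5,fy=2.5))
plan([(.5295,-.035,.05,85.3,5,1),(.5295,-.035,.0045,85.3,5,1)])
E
```

```text
t19.30 [ 0.53   -0.0363  0.1505] yaw85.16 F [ 0.1 -0.  -2.6] gap0.0130 q [-0.22  0.25 -0.16  1.16  0.   -0.14]
[[2.01,0.03,-0.01,0,1],[2.01,0.02,-0.01,0,1],[2.01,0.03,-0.01,0,1],[2.01,0.02,-0.02,0,1],[2.01,0.03,-0.01,-0.002,1],[0.91,0,0,0,1],[0.91,0,0,0,1],[0.91,0,0,0,1],[0.91,0,0,0,1],[0.91,0,0,0,1]]
end [ 0.5295 -0.035   0.0045] 85.27
```

View pics/t12c.png

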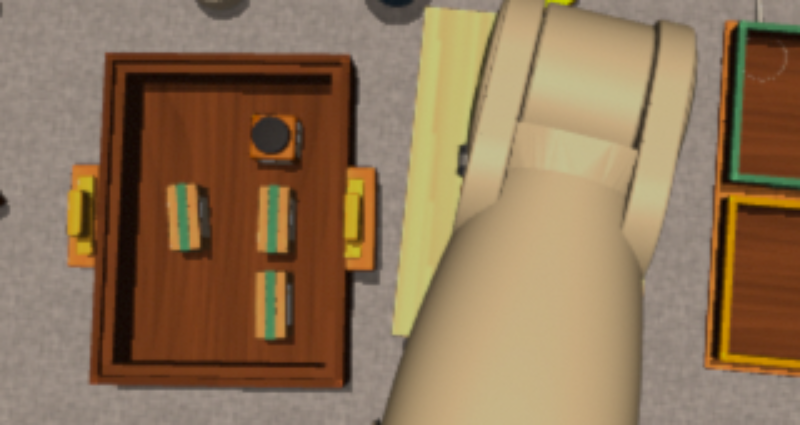

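View pics/w12.png

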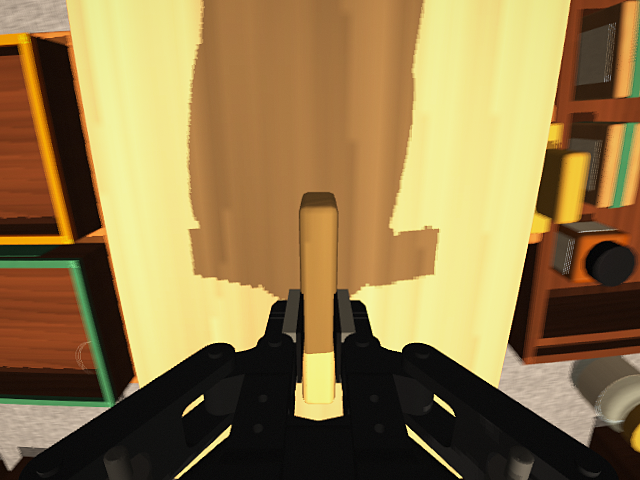

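servo_tool:
  moves:
    - [2.01,0.03,-0.01,0,1]
    - [2.01,0.02,-0.01,0,1]
    - [2.01,0.03,-0.01,0,1]
    - [2.01,0.02,-0.02,0,1]
    - [2.01,0.03,-0.01,-0.002,1]
    - [0.91,0,0,0,1]
    - [0.91,0,0,0,1]
    - [0.91,0,0,0,1]
    - [0.91,0,0,0,1]
    - [0.91,0,0,0,1]

```text
clock: 20.55
tcp_pos: [0.5294, -0.0337, 0.0038]
orientation: [0.707, 0.028, 0.706, -0.028]
wrist_force: [0.3, 0.4, -2.9]
finger_gap: 0.0129
```

```bash
python3 - <<'E'
from h import *
st()
s=see("side","s13")
E
```

```text
t20.55 [ 0.5294 -0.0337  0.0038] yaw85.42 F [ 0.3  0.4 -2.9] gap0.0129 q [-0.21  0.37 -0.38  0.82  0.   -0.14]
```

View pics/s13.png

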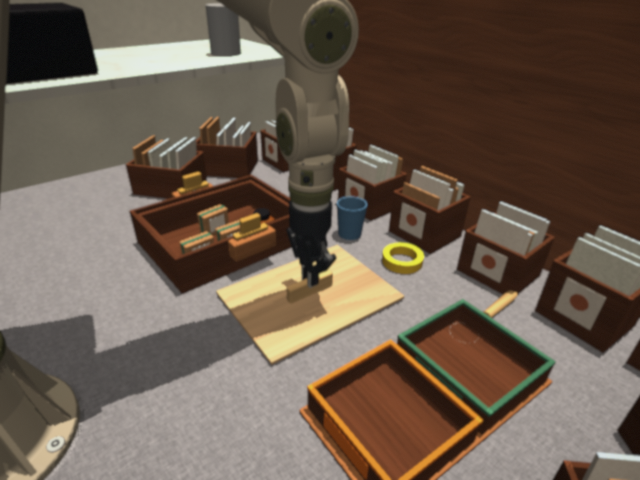

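servo_tool:
  moves:
    - [0.15,0,0,0,1]
    - [0.1,0,0,0,1]
    - [0,0,0,0,1]
    - [0,0,0,0,0.3]
    - [0,0,0,0,0.1]
    - [0,0,0,0,0]
    - [-4,0,0,0,-0.2]
    - [-5,0,0,0,-0.2]
    - [-5,0,0,0,-0.2]
    - [-3,0,0,0,-0.2]

```text
clock: 21.85
tcp_pos: [0.5302, -0.0338, 0.1745]
orientation: [0.708, 0.028, 0.705, -0.028]
wrist_force: [-0.1, -0.2, 0.2]
finger_gap: 0.0512
```

```bash
python3 - <<'E'
from h import *
st()
t=see("top","t14");w=see("wrist","w14")
for n in ["jar1_mid","carton1_mid"]:
    for k in models.pinpoint(n,t): print(n,np.round(k["location"],1),round(k["conf"],2),at(t,k["location"],.039 if n[0]=="j" else .0355))
print([(x["location"],x["conf"],at(t,x["location"],.031)) for x in models.pinpoint("panel_grip",t)])
for r in models.outline_of("panel_grip",t)[:1]:
    m=r["pixels"].astype(np.uint8); c=max(cv2.findContours(m,0,2)[0],key=cv2.contourArea); pts=np.array([at(t,q[0],.011) for q in c.astype(float)],np.float32); print(cv2.minAreaRect(pts*1000))
cv2.imwrite("pics/t14c.png",cv2.resize(t["pixels"][180:350,130:450],None,fx=2.5,fy=2.5))
E
```

```text
t21.85 [ 0.5302 -0.0338  0.1745] yaw85.43 F [-0.1 -0.2  0.2] gap0.0512 q [-0.21  0.23 -0.12  1.22  0.   -0.14]
carton1_mid [240.6 301.2] 0.91 [0.41342228 0.20208235]
[]
((538.4209594726562, 54.273094177246094), (49.47047424316406, 295.7245178222656), 83.09178161621094)
```

View pics/t14c.png

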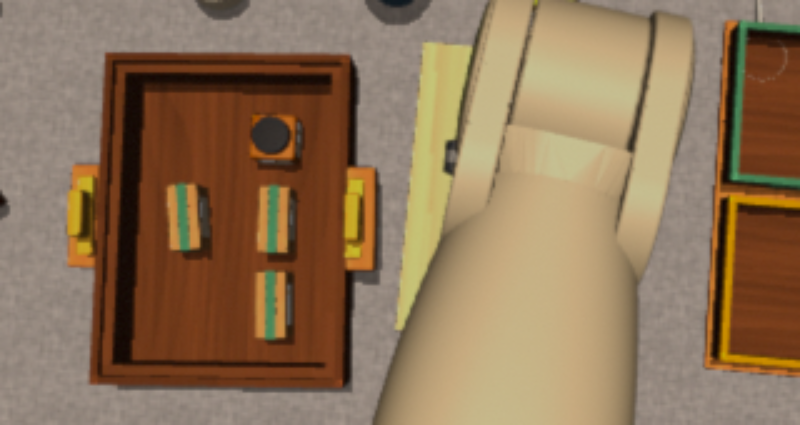

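View pics/w14.png

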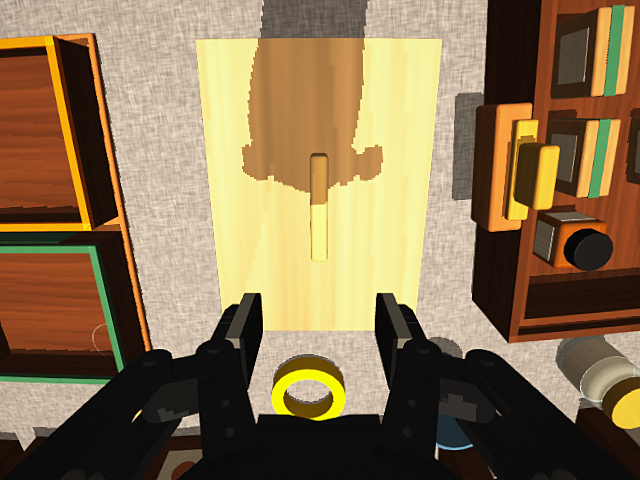

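```bash
python3 - <<'E'
from h import *
plan([(.49,.23,.23,90,6,-.2)])
E
```

```text
[[-1,4.32,-0.99,-0.013,-0.2],[-1,4.34,-0.93,-0.013,-0.2],[-0.99,4.35,-0.87,-0.013,-0.2],[-1,4.36,-0.81,-0.014,-0.2],[-0.99,4.37,-0.76,-0.013,-0.2],[-1,4.38,-0.69,-0.014,-0.2],[0,0,0,0,-0.2],[0,0,0,0,-0.2],[0,0,0,0,-0.2],[0,0,0,0,-0.2]]
end [0.49 0.23 0.23] 90.01
```

servo_tool:
  moves:
    - [-1,4.32,-0.99,-0.013,-0.2]
    - [-1,4.34,-0.93,-0.013,-0.2]
    - [-0.99,4.35,-0.87,-0.013,-0.2]
    - [-1,4.36,-0.81,-0.014,-0.2]
    - [-0.99,4.37,-0.76,-0.013,-0.2]
    - [-1,4.38,-0.69,-0.014,-0.2]
    - [0,0,0,0,-0.2]
    - [0,0,0,0,-0.2]
    - [0,0,0,0,-0.2]
    - [0,0,0,0,-0.2]

```text
clock: 23.4
tcp_pos: [0.491, 0.2287, 0.2311]
orientation: [0.707, 0.0, 0.707, -0.001]
wrist_force: [0.7, -0.7, 0.3]
finger_gap: 0.0513
```

```bash
python3 - <<'E'
from h import *
t=see("top","t15");w=see("wrist","w15")
st()
for n in ["jar1_mid","carton1_mid"]:
  z=.039 if n[0]=="j" else .0355
  for c,p in (("w",w),("t",t)):
    for k in models.pinpoint(n,p): print(n,c,np.round(k["location"],1),round(k["conf"],2),at(p,k["location"],z).round(4))
print([(x["location"],x["conf"],at(t,x["location"],.031)) for x in models.pinpoint("panel_grip",t)])
for r in models.outline_of("panel_grip",t)[:1]:
    m=r["pixels"].astype(np.uint8); c=max(cv2.findContours(m,0,2)[0],key=cv2.contourArea); pts=np.array([at(t,q[0],.011) for q in c.astype(float)],np.float32); print(cv2.minAreaRect(pts*1000))
E
```

```text
t23.50 [0.4911 0.229  0.2314] yaw89.93 F [0.3 0.8 0.2] gap0.0515 q [ 0.29  0.24  0.03  1.36 -0.    0.29]
carton1_mid w [293.9 125.2] 0.86 [0.413  0.2053]
carton1_mid t [240.7 302.6] 0.92 [0.41   0.2017]
[([335.2, 254.5], 0.6, array([ 0.53401099, -0.03242594]))]
((528.4930419921875, -33.62255096435547), (221.3541259765625, 301.2549133300781), 85.66231536865234)
```

View pics/w15.png

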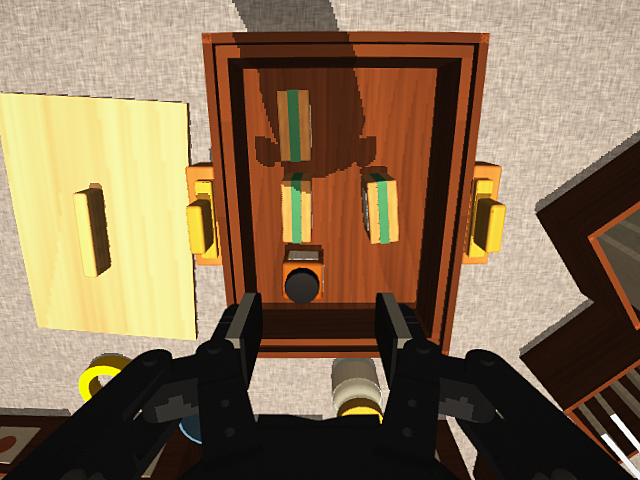

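View pics/t15.png

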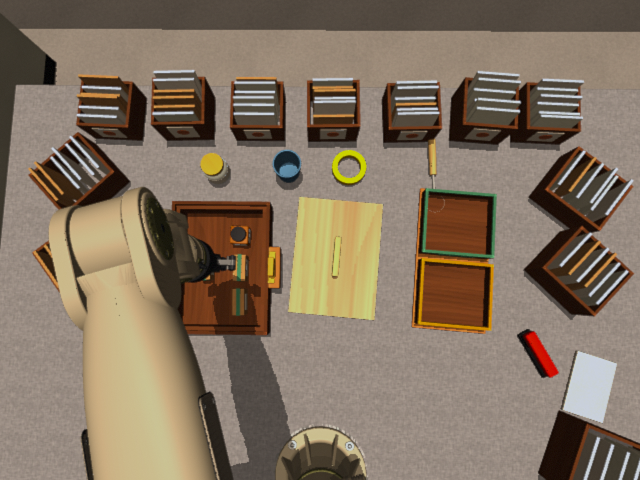

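```bash
python3 - <<'E'
from h import *
w=optics.read_camera("wrist")
cv2.imwrite("pics/w16c.png",cv2.resize(w["pixels"][80:310,240:440],None,fx=3.5,fy=2.6,interpolation=0))
print("jar",at(w,(301,286),.07))
for n,a,b in (("C",(293,90),(296,160)),("B",(296,178),(298,243)),("A",(378,178),(384,243))):
    p,q=at(w,a,.063),at(w,b,.063); print(n,p,q,(p+q)/2,np.linalg.norm(q-p),np.degrees(np.arctan2((q-p)[1],(q-p)[0])))
for n in ["jar1_mid","jar2_mid","carton1_mid","carton2_mid"]:
    for r in models.outline_of(n,w): print(n,round(r["conf"],2),np.round(r["location"],1),at(w,r["location"],.063))
E
```

```text
jar [0.57690003 0.21242294]
C [0.38168103 0.20762632] [0.44526054 0.20924658] [0.41347078 0.20843645] 0.06360015107751021 1.4598088715035955
B [0.46274526 0.20891955] [0.53062472 0.2096919 ] [0.49668499 0.20930573] 0.06788385575786172 0.6518996131378216
A [0.46266797 0.28981388] [0.5306428 0.2997308] [0.49665538 0.29477234] 0.06869441466646946 8.300385281836283
jar1_mid 0.74 [ 93.6 372.1] [ 0.69946823 -0.04602244]
jar1_mid 0.16 [190.3 425. ] [0.78138046 0.06468053]
jar2_mid 0.69 [300.4 275.1] [0.56734432 0.2116073 ]
carton1_mid 0.64 [294.2 125.7] [0.41328705 0.20812924]
carton2_mid 0.58 [295.8 208.9] [0.49402708 0.20811827]
```

View pics/w16c.png

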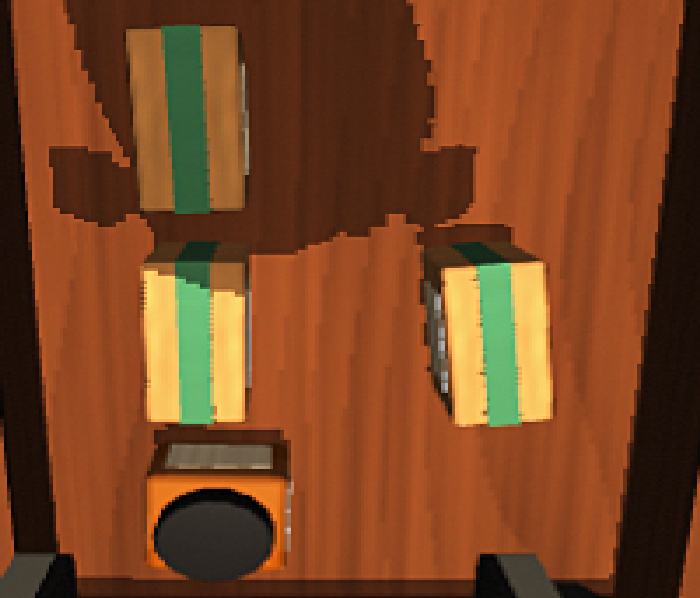

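```bash
python3 - <<'E'
from h import *
w=optics.read_camera("wrist")
F=lambda x,y:(240+x/3.5,80+y/2.6)
for n,a,b in (("C",F(182,26),F(191,213)),("B",F(196,264),F(196,423)),("A",F(493,263),F(504,425))):
    p,q=at(w,a,.063),at(w,b,.063); print(n,(p+q)/2,np.linalg.norm(q-p),np.degrees(np.arctan2((q-p)[1],(q-p)[0])))
print("jar",at(w,F(213,535),.07), at(w,F(149,474),.054),at(w,F(286,475),.054))
plan([(.573,.2125,.17,90,5,-.4),(.573,.2125,.12,90,2,-.4)])
E
```

```text
C [0.41431253 0.20738343] 0.06542527791232411 0.9936296203814129
B [0.49817326 0.20837247] 0.06404104094543474 -1.0987304424237059
A [0.49835236 0.29641521] 0.0657302525284339 6.083891541793652
jar [0.57652022 0.21243881] [0.55606966 0.19201879] [0.55650285 0.23482204]
[[1.23,-0.35,1.64,0,-0.4],[1.23,-0.35,1.64,0,-0.4],[1.23,-0.35,1.64,0,-0.4],[1.23,-0.34,1.64,0,-0.4],[1.23,-0.35,1.65,0,-0.4],[2.5,0,0,0,-0.4],[2.5,0,0,0,-0.4],[0,0,0,0,-0.4],[0,0,0,0,-0.4],[0,0,0,0,-0.4]]
end [0.573  0.2125 0.12  ] 90.02
```

```bash
python3 - <<'E'
from h import *
plan([(.577,.213,.16,90,3,-.4),(.577,.213,.07,90,2,-.4),(.577,.213,.030,90,2,-.4),(None,None,None,None,3,1)])
E
```

```text
[[2.38,-0.56,2.87,0,-0.4],[2.39,-0.56,2.87,0,-0.4],[2.38,-0.57,2.87,0,-0.4],[4.5,0,0,0,-0.4],[4.5,0,0,0,-0.4],[2,0,0,0,-0.4],[2,0,0,0,-0.4],[0,0,0,0,1],[0,0,0,0,1],[0,0,0,0,1]]
end [0.577 0.213 0.03 ] 90.02
```

servo_tool:
  moves:
    - [2.38,-0.56,2.87,0,-0.4]
    - [2.39,-0.56,2.87,0,-0.4]
    - [2.38,-0.57,2.87,0,-0.4]
    - [4.5,0,0,0,-0.4]
    - [4.5,0,0,0,-0.4]
    - [2,0,0,0,-0.4]
    - [2,0,0,0,-0.4]
    - [0,0,0,0,1]
    - [0,0,0,0,1]
    - [0,0,0,0,1]
  grip_force: 60

```text
clock: 25.35
tcp_pos: [0.5779, 0.2131, 0.0311]
orientation: [0.708, 0.0, 0.706, 0.0]
wrist_force: [0.8, 0.1, -0.9]
finger_gap: 0.0346
```

```bash
python3 - <<'E'
from h import *
st()
w=see("wrist","w17");s=see("side","s17")
a=w["pixels"][180:420,200:440];b=cv2.resize(s["pixels"][140:260,160:320],None,fx=2,fy=2)
cv2.imwrite("pics/c17.png",np.hstack([a,b]))
E
```

```text
t25.35 [0.5779 0.2131 0.0311] yaw90.01 F [ 0.8  0.1 -0.9] gap0.0346 q [ 0.22  0.48 -0.12  0.96  0.    0.22]
```

View pics/c17.png

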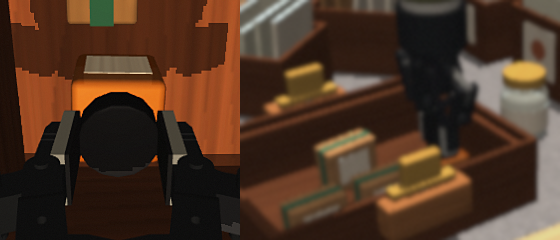

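servo_tool:
  moves:
    - [-0.5,0,0,0,1]
    - [-1.5,0,0,0,1]
    - [-2.5,0,0,0,1]
    - [-3,0,0,0,1]
    - [-3,0,0,0,1]
    - [-2.5,0,0,0,1]
    - [-1,0,0,0,1]
    - [0,0,0,0,1]
    - [0,0,0,0,1]
    - [0,0,0,0,1]

```text
clock: 26.7
tcp_pos: [0.5763, 0.2127, 0.1687]
orientation: [0.706, -0.0, 0.708, -0.0]
wrist_force: [0.2, 0.4, -0.9]
finger_gap: 0.0348
```

```bash
python3 - <<'E'
from h import *
st()
w=see("wrist","w18");s=see("side","s18")
a=w["pixels"][180:420,200:440];b=cv2.resize(s["pixels"][100:260,160:320],None,fx=1.5,fy=1.5)
cv2.imwrite("pics/c18.png",np.hstack([a,b]))
st()
plan([(.4425,-.325,.18,86,12,1)])
E
```

```text
t26.70 [0.5763 0.2127 0.1687] yaw90.01 F [ 0.2  0.4 -0.9] gap0.0348 q [0.22 0.4  0.1  1.27 0.   0.22]
t26.80 [0.5765 0.2128 0.1691] yaw90.01 F [ 0.4 -0.9 -1.8] gap0.0342 q [0.22 0.4  0.1  1.27 0.   0.22]
[[-0.09,-4.48,-1.12,0.006,1],[-0.09,-4.49,-1.09,0.006,1],[-0.09,-4.49,-1.06,0.006,1],[-0.09,-4.5,-1.04,0.006,1],[-0.09,-4.51,-1.01,0.006,1],[-0.09,-4.51,-0.98,0.006,1],[-0.09,-4.52,-0.96,0.006,1],[-0.09,-4.52,-0.93,0.006,1],[-0.09,-4.53,-0.9,0.006,1],[-0.09,-4.54,-0.87,0.005,1]]
[[-0.1,-4.54,-0.85,0.006,1],[-0.09,-4.55,-0.83,0.005,1],[0,0,0,0,1],[0,0,0,0,1],[0,0,0,0,1],[0,0,0,0,1],[0,0,0,0,1],[0,0,0,0,1],[0,0,0,0,1],[0,0,0,0,1]]
end [ 0.4425 -0.325   0.18  ] 86.0
```

View pics/c18.png

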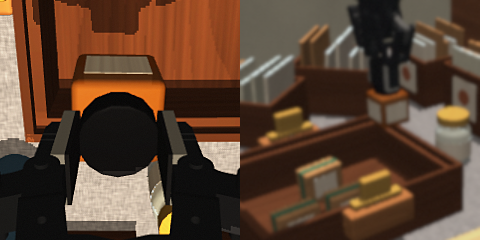

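servo_tool:
  moves:
    - [-0.09,-4.48,-1.12,0.006,1]
    - [-0.09,-4.49,-1.09,0.006,1]
    - [-0.09,-4.49,-1.06,0.006,1]
    - [-0.09,-4.5,-1.04,0.006,1]
    - [-0.09,-4.51,-1.01,0.006,1]
    - [-0.09,-4.51,-0.98,0.006,1]
    - [-0.09,-4.52,-0.96,0.006,1]
    - [-0.09,-4.52,-0.93,0.006,1]
    - [-0.09,-4.53,-0.9,0.006,1]
    - [-0.09,-4.54,-0.87,0.005,1]

```text
clock: 28.05
tcp_pos: [0.4648, -0.2366, 0.1788]
orientation: [0.707, 0.021, 0.707, -0.021]
wrist_force: [0.3, -0.3, -1.1]
finger_gap: 0.0345
```

```bash
python3 - <<'E'
from h import *
st()
w=see("wrist","w19")
for n,z in (("jar_bin",.008),("carton_bin",.008)): print(n,[(np.round(x["location"],1),round(x["conf"],2),at(w,x["location"],z)) for x in models.pinpoint(n,w)])
plan([(.4425,-.325,.17,86,3,1),(.4425,-.325,.06,86,4,1),(.4425,-.325,.0385,86,3,1)])
E
```

```text
t28.05 [ 0.4648 -0.2366  0.1788] yaw86.62 F [ 0.3 -0.3 -1.1] gap0.0345 q [-0.63  0.22 -0.13  1.22  0.   -0.57]
jar_bin [(array([229.5, 185.7]), 0.71, array([ 0.43917501, -0.32292897]))]
carton_bin [(array([242.4, 337.7]), 0.87, array([ 0.61660902, -0.33287796])), (array([520.3, 264. ]), 0.67, array([ 0.54254675, -0.01871597]))]
[[0.29,-2.97,-0.56,0.002,1],[0.28,-2.97,-0.55,0.003,1],[0.29,-2.97,-0.54,0.002,1],[2.75,0,0,0,1],[2.75,0,0,0,1],[2.75,0,0,0,1],[2.75,0,0,0,1],[0.72,0,0,0,1],[0.71,0,0,0,1],[0.72,0,0,0,1]]
end [ 0.4425 -0.325   0.0385] 86.0
```

View pics/w19.png

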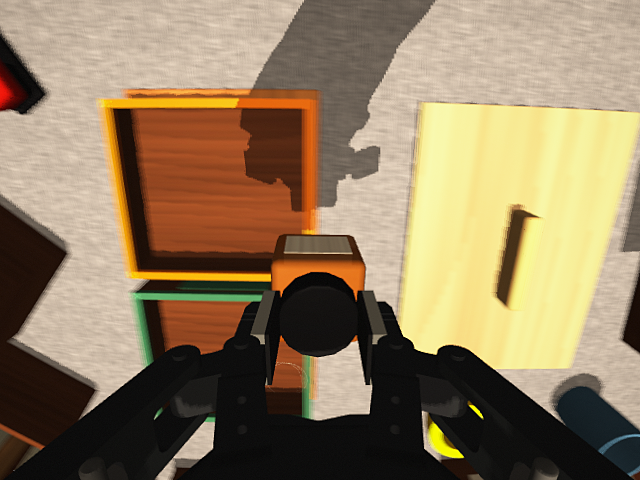

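servo_tool:
  moves:
    - [0.29,-2.97,-0.56,0.002,1]
    - [0.28,-2.97,-0.55,0.003,1]
    - [0.29,-2.97,-0.54,0.002,1]
    - [2.75,0,0,0,1]
    - [2.75,0,0,0,1]
    - [2.75,0,0,0,1]
    - [2.75,0,0,0,1]
    - [0.72,0,0,0,1]
    - [0.71,0,0,0,1]
    - [0.72,0,0,0,1]

```text
clock: 29.45
tcp_pos: [0.4443, -0.3235, 0.0395]
orientation: [0.707, 0.023, 0.706, -0.024]
wrist_force: [0.5, 0.5, -0.6]
finger_gap: 0.0347
```

```bash
python3 - <<'E'
from h import *
st()
E
```

```text
t29.45 [ 0.4443 -0.3235  0.0395] yaw86.25 F [ 0.5  0.5 -0.6] gap0.0347 q [-0.78  0.36 -0.29  0.92  0.   -0.71]
```

servo_tool:
  moves:
    - [0.2,0,0,0,1]
    - [0,0,0,0,0]
    - [0,0,0,0,-0.4]
    - [0,0,0,0,-0.4]
    - [-4.5,0,0,0,-0.4]
    - [-5,0,0,0,-0.4]
    - [-5,0,0,0,-0.2]
    - [0,3,0,0,-0.2]
    - [0,5,0,0,-0.2]
    - [0,5,0,0,-0.2]

```text
clock: 30.7
tcp_pos: [0.4521, -0.1925, 0.1822]
orientation: [0.707, 0.024, 0.706, -0.024]
wrist_force: [0.4, 0.0, 0.2]
finger_gap: 0.0513
```

```bash
python3 - <<'E'
from h import *
w=see("wrist","w20")
st()
plan([(.4143,.2080,.18,91,8,-.2),(.4143,.2080,.12,91,2,-.2)])
E
```

```text
t30.75 [ 0.4511 -0.1867  0.1823] yaw86.41 F [-1.8  5.5  0. ] gap0.0516 q [-0.56  0.15 -0.2   1.22  0.   -0.5 ]
[[0.03,4.89,-0.77,-0.01,-0.2],[0.03,4.9,-0.72,-0.01,-0.2],[0.03,4.91,-0.67,-0.01,-0.2],[0.03,4.92,-0.62,-0.01,-0.2],[0.03,4.92,-0.57,-0.01,-0.2],[0.03,4.93,-0.52,-0.01,-0.2],[0.02,4.93,-0.47,-0.01,-0.2],[0.03,4.94,-0.43,-0.01,-0.2],[3,0,0,0,-0.2],[3,0,0,0,-0.2]]
end [0.4143 0.208  0.12  ] 90.99
```

View pics/w20.png

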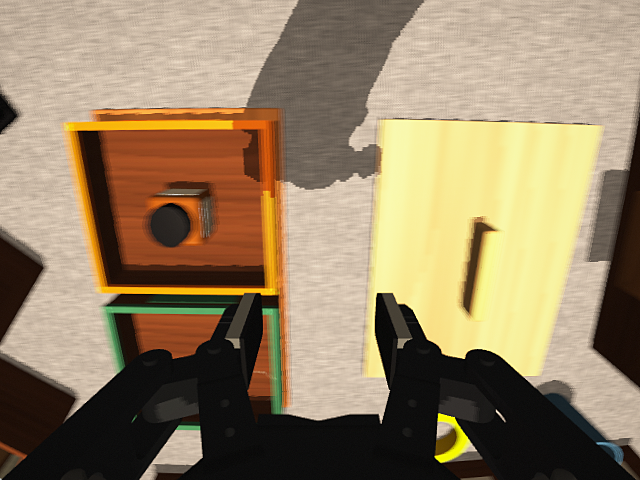

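servo_tool:
  moves:
    - [0.03,4.89,-0.77,-0.01,-0.2]
    - [0.03,4.9,-0.72,-0.01,-0.2]
    - [0.03,4.91,-0.67,-0.01,-0.2]
    - [0.03,4.92,-0.62,-0.01,-0.2]
    - [0.03,4.92,-0.57,-0.01,-0.2]
    - [0.03,4.93,-0.52,-0.01,-0.2]
    - [0.02,4.93,-0.47,-0.01,-0.2]
    - [0.03,4.94,-0.43,-0.01,-0.2]
    - [3,0,0,0,-0.2]
    - [3,0,0,0,-0.2]

```text
clock: 32.0
tcp_pos: [0.4168, 0.2024, 0.1194]
orientation: [0.708, -0.006, 0.706, 0.006]
wrist_force: [0.6, -0.2, 0.7]
finger_gap: 0.0512
```

```bash
python3 - <<'E'
from h import *
w=see("wrist","w21")
st()
for n in ["carton1_mid"]:
  for k in models.pinpoint(n,w): print(n,np.round(k["location"],1),round(k["conf"],2),at(w,k["location"],.0355).round(4))
plan([(.4143,.2080,.06,91,4,-.2),(.4143,.2080,.022,91,3,-.2),(None,None,None,None,3,1)])
E
```

```text
t32.05 [0.4141 0.2012 0.1155] yaw90.89 F [-1.3 -1.2 -2.7] gap0.0515 q [ 0.28  0.14 -0.38  1.05  0.    0.26]
carton1_mid [322.8 223.5] 0.65 [0.4108 0.2069]
[[1.43,0.18,0.01,0,-0.2],[1.43,0.18,0.01,0,-0.2],[1.42,0.18,0.01,0,-0.2],[1.43,0.17,0.01,-0.003,-0.2],[1.27,0,0,0,-0.2],[1.26,0,0,0,-0.2],[1.27,0,0,0,-0.2],[0,0,0,0,1],[0,0,0,0,1],[0,0,0,0,1]]
end [0.4143 0.208  0.022 ] 91.03
```

View pics/w21.png

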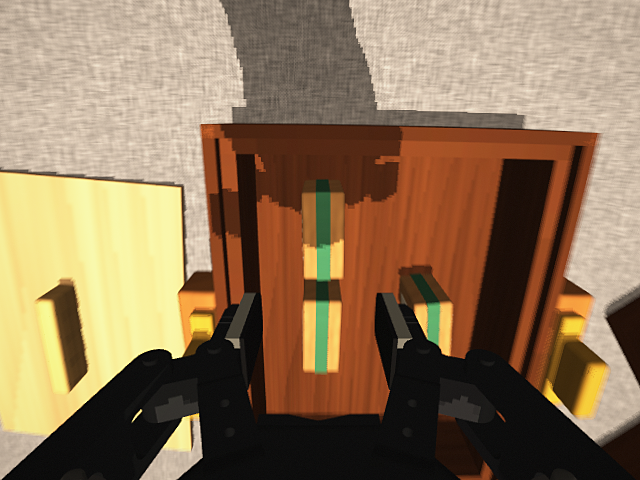

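servo_tool:
  moves:
    - [1.43,0.18,0.01,0,-0.2]
    - [1.43,0.18,0.01,0,-0.2]
    - [1.42,0.18,0.01,0,-0.2]
    - [1.43,0.17,0.01,-0.003,-0.2]
    - [1.27,0,0,0,-0.2]
    - [1.26,0,0,0,-0.2]
    - [1.27,0,0,0,-0.2]
    - [0,0,0,0,1]
    - [0,0,0,0,1]
    - [0,0,0,0,1]

```text
clock: 33.35
tcp_pos: [0.4171, 0.2086, 0.0249]
orientation: [0.707, -0.006, 0.707, 0.006]
wrist_force: [0.2, -0.7, -0.7]
finger_gap: 0.0279
```

```bash
python3 - <<'E'
from h import *
st()
w=see("wrist","w22")
cv2.imwrite("pics/w22c.png",w["pixels"][150:420,180:460])
E
```

```text
t33.35 [0.4171 0.2086 0.0249] yaw90.98 F [ 0.2 -0.7 -0.7] gap0.0279 q [ 0.29  0.24 -0.51  0.82  0.    0.27]
```

View pics/w22c.png

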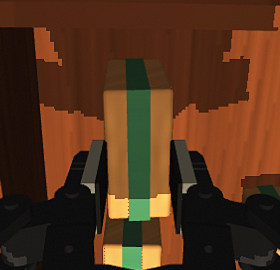

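servo_tool:
  moves:
    - [0,0,0,0,0.1]
    - [0,0,0,0,0.1]
    - [0.35,0,0,0,0.1]
    - [0,0,0,0,1]
    - [0,0,0,0,1]
    - [0,0,0,0,1]
    - [-1,0,0,0,1]
    - [-2.5,0,0,0,1]
    - [-3,0,0,0,1]
    - [-3,0,0,0,1]
  grip_force: 80

```text
clock: 34.65
tcp_pos: [0.4166, 0.2085, 0.1172]
orientation: [0.707, -0.006, 0.707, 0.006]
wrist_force: [-0.1, 1.0, -1.5]
finger_gap: 0.0277
```

```bash
python3 - <<'E'
from h import *
st()
plan([(None,None,.165,None,2,1),(.62,-.283,.165,86,12,1)])
E
```

```text
t34.65 [0.4166 0.2085 0.1172] yaw90.99 F [-0.1  1.  -1.5] gap0.0277 q [ 0.29  0.15 -0.37  1.05  0.    0.27]
[[-2.39,0,0,0,1],[-2.39,0,0,0,1],[0,-4.12,1.62,0.007,1],[0,-4.11,1.65,0.007,1],[0,-4.1,1.68,0.007,1],[0,-4.09,1.71,0.007,1],[0,-4.08,1.74,0.007,1],[0,-4.07,1.77,0.007,1],[0,-4.05,1.8,0.008,1],[0,-4.04,1.83,0.007,1]]
[[0,-4.03,1.86,0.008,1],[0,-4.01,1.89,0.007,1],[0,-3.99,1.91,0.008,1],[0,-3.98,1.95,0.007,1],[0,0,0,0,1],[0,0,0,0,1],[0,0,0,0,1],[0,0,0,0,1],[0,0,0,0,1],[0,0,0,0,1]]
end [ 0.62  -0.283  0.165] 86.0
```

servo_tool:
  moves:
    - [-2.39,0,0,0,1]
    - [-2.39,0,0,0,1]
    - [0,-4.12,1.62,0.007,1]
    - [0,-4.11,1.65,0.007,1]
    - [0,-4.1,1.68,0.007,1]
    - [0,-4.09,1.71,0.007,1]
    - [0,-4.08,1.74,0.007,1]
    - [0,-4.07,1.77,0.007,1]
    - [0,-4.05,1.8,0.008,1]
    - [0,-4.04,1.83,0.007,1]

```text
clock: 35.9
tcp_pos: [0.5528, -0.1205, 0.1642]
orientation: [0.707, 0.014, 0.707, -0.014]
wrist_force: [1.0, 0.4, -1.0]
finger_gap: 0.0271
```

```bash
python3 - <<'E'
from h import *
st()
plan([(.62,-.284,.16,86,4,1),(.62,-.284,.06,86,3,1),(.62,-.284,.029,86,3,1)])
E
```

```text
t35.90 [ 0.5528 -0.1205  0.1642] yaw87.70 F [ 1.   0.4 -1. ] gap0.0271 q [-0.36  0.31 -0.05  1.22  0.   -0.32]
[[0.1,-4.02,1.84,0.007,1],[0.11,-4,1.87,0.008,1],[0.1,-3.99,1.9,0.007,1],[0.11,-3.97,1.94,0.008,1],[3.33,0,0,0,1],[3.33,0,0,0,1],[3.34,0,0,0,1],[1.03,0,0,0,1],[1.03,0,0,0,1],[1.04,0,0,0,1]]
end [ 0.62  -0.284  0.029] 85.98
```

servo_tool:
  moves:
    - [0.1,-4.02,1.84,0.007,1]
    - [0.11,-4,1.87,0.008,1]
    - [0.1,-3.99,1.9,0.007,1]
    - [0.11,-3.97,1.94,0.008,1]
    - [3.33,0,0,0,1]
    - [3.33,0,0,0,1]
    - [3.34,0,0,0,1]
    - [1.03,0,0,0,1]
    - [1.03,0,0,0,1]
    - [1.04,0,0,0,1]

```text
clock: 37.15
tcp_pos: [0.6207, -0.2832, 0.0295]
orientation: [0.707, 0.024, 0.706, -0.025]
wrist_force: [0.7, 0.5, -1.2]
finger_gap: 0.0276
```

```bash
python3 - <<'E'
from h import *
st(); optics.read_camera("top"); st()
w=see("wrist","w23")
E
```

```text
t37.15 [ 0.6207 -0.2832  0.0295] yaw86.01 F [ 0.7  0.5 -1.2] gap0.0276 q [-0.55  0.6   0.08  1.04  0.   -0.48]
t37.20 [ 0.6197 -0.2826  0.0277] yaw86.01 F [ 0.  -0.2 -2.4] gap0.0276 q [-0.55  0.6   0.08  1.04  0.   -0.48]
```

View pics/w23.png

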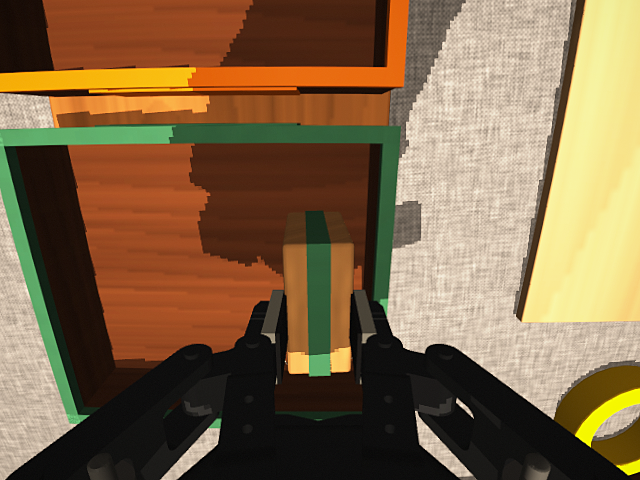

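servo_tool:
  moves:
    - [0.1,0,0,0,1]
    - [0,0,0,0,0.15]
    - [0,0,0,0,0.05]
    - [0,0,0,0,0]
    - [-4.5,0,0,0,0]
    - [-5,0,0,0,0]
    - [-5,0,0,0,-0.2]
    - [0,3,-0.5,0,-0.2]
    - [0,5,-1.5,0,-0.2]
    - [0,0,0,0,-0.2]

```text
clock: 38.5
tcp_pos: [0.6043, -0.1981, 0.1733]
orientation: [0.707, 0.024, 0.707, -0.023]
wrist_force: [-0.5, -0.2, 0.6]
finger_gap: 0.0514
```

```bash
python3 - <<'E'
from h import *
w=see("wrist","w24")
st()
plan([(.4985,.2085,.18,90,9,-.2)])
E
```

```text
t38.55 [ 0.6051 -0.1999  0.1733] yaw86.14 F [ 0.2 -1.1 -0.1] gap0.0515 q [-0.44  0.44  0.18  1.3  -0.   -0.38]
[[-0.07,4.45,-1.49,-0.007,-0.2],[-0.08,4.46,-1.46,-0.008,-0.2],[-0.07,4.47,-1.42,-0.007,-0.2],[-0.08,4.48,-1.39,-0.008,-0.2],[-0.07,4.49,-1.35,-0.007,-0.2],[-0.08,4.5,-1.32,-0.008,-0.2],[-0.07,4.51,-1.28,-0.007,-0.2],[-0.08,4.52,-1.25,-0.008,-0.2],[-0.07,4.52,-1.22,-0.007,-0.2],[0,0,0,0,-0.2]]
end [0.4985 0.2085 0.18  ] 89.98
```

View pics/w24.png

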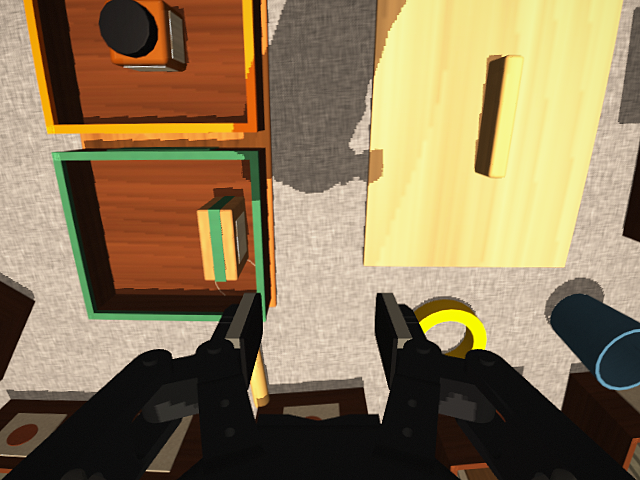

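servo_tool:
  moves:
    - [-0.07,4.45,-1.49,-0.007,-0.2]
    - [-0.08,4.46,-1.46,-0.008,-0.2]
    - [-0.07,4.47,-1.42,-0.007,-0.2]
    - [-0.08,4.48,-1.39,-0.008,-0.2]
    - [-0.07,4.49,-1.35,-0.007,-0.2]
    - [-0.08,4.5,-1.32,-0.008,-0.2]
    - [-0.07,4.51,-1.28,-0.007,-0.2]
    - [-0.08,4.52,-1.25,-0.008,-0.2]
    - [-0.07,4.52,-1.22,-0.007,-0.2]
    - [0,0,0,0,-0.2]

```text
clock: 39.8
tcp_pos: [0.4997, 0.2093, 0.1795]
orientation: [0.707, -0.0, 0.707, 0.001]
wrist_force: [0.4, -0.6, -0.7]
finger_gap: 0.0513
```

```bash
python3 - <<'E'
from h import *
optics.read_camera("side")
w=see("wrist","w25")
st()
for k in models.pinpoint("carton1_mid",w): print(np.round(k["location"],1),round(k["conf"],2),at(w,k["location"],.0355).round(4))
plan([(.4985,.2085,.07,90,4,-.2),(.4985,.2085,.022,90,3,-.2),(None,None,None,None,3,1)])
E
```

```text
t39.90 [0.5004 0.2069 0.1793] yaw89.86 F [ 0.1 -0.5 -0.3] gap0.0511 q [ 0.24  0.25 -0.08  1.24 -0.    0.25]
[[2.73,0.05,-0.05,0,-0.2],[2.73,0.05,-0.05,0,-0.2],[2.74,0.06,-0.05,-0.002,-0.2],[2.73,0.05,-0.05,-0.002,-0.2],[1.6,0,0,0,-0.2],[1.6,0,0,0,-0.2],[1.6,0,0,0,-0.2],[0,0,0,0,1],[0,0,0,0,1],[0,0,0,0,1]]
end [0.4985 0.2085 0.022 ] 90.02
```

View pics/w25.png

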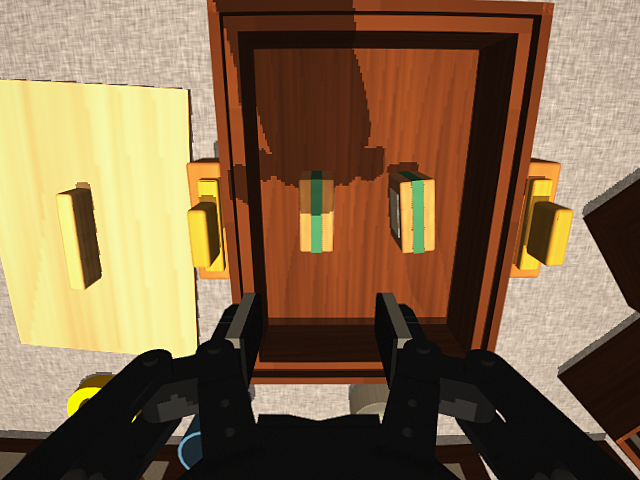

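servo_tool:
  moves:
    - [2.73,0.05,-0.05,0,-0.2]
    - [2.73,0.05,-0.05,0,-0.2]
    - [2.74,0.06,-0.05,0,-0.2]
    - [2.73,0.05,-0.05,0,-0.2]
    - [1.6,0,0,0,-0.2]
    - [1.6,0,0,0,-0.2]
    - [1.6,0,0,0,-0.2]
    - [0,0,0,0,1]
    - [0,0,0,0,1]
    - [0,0,0,0,1]

```text
clock: 41.2
tcp_pos: [0.4983, 0.2096, 0.0227]
orientation: [0.708, 0.001, 0.707, -0.001]
wrist_force: [-0.4, 0.3, -0.5]
finger_gap: 0.0276
```

```bash
python3 - <<'E'
from h import *
st()
plan([(None,None,.165,None,7,1),(.616,-.335,.165,86,11,1)])
E
```

```text
t41.20 [0.4983 0.2096 0.0227] yaw89.85 F [-0.4  0.3 -0.5] gap0.0276 q [ 0.25  0.36 -0.33  0.87  0.    0.25]
[[-2.03,0,0,0,1],[-2.03,0,0,0,1],[-2.03,0,0,0,1],[-2.04,0,0,0,1],[-2.03,0,0,0,1],[-2.04,0,0,0,1],[-2.03,0,0,0,1],[0,-4.95,1.08,0.006,1],[0,-4.94,1.11,0.006,1],[0,-4.93,1.14,0.006,1]]
[[0,-4.93,1.17,0.006,1],[0,-4.92,1.2,0.006,1],[0,-4.91,1.23,0.006,1],[0,-4.91,1.26,0.006,1],[0,-4.9,1.29,0.006,1],[0,-4.89,1.32,0.006,1],[0,-4.88,1.35,0.007,1],[0,-4.87,1.39,0.006,1],[0,0,0,0,1],[0,0,0,0,1]]
end [ 0.616 -0.335  0.165] 86.01
```

servo_tool:
  moves:
    - [-1,0,0,0,1]
    - [-2.5,0,0,0,1]
    - [-2.5,0,0,0,1]
    - [-2.5,0,0,0,1]
    - [-2.5,0,0,0,1]
    - [-2.2,0,0,0,1]
    - [-1,0,0,0,1]
    - [0,-4.95,1.08,0.006,1]
    - [0,-4.94,1.11,0.006,1]
    - [0,-4.93,1.14,0.006,1]

```text
clock: 42.45
tcp_pos: [0.5297, 0.0596, 0.164]
orientation: [0.707, 0.007, 0.707, -0.007]
wrist_force: [0.6, -0.0, -0.4]
finger_gap: 0.0272
```

servo_tool:
  moves:
    - [0,-4.93,1.17,0.006,1]
    - [0,-4.92,1.2,0.006,1]
    - [0,-4.91,1.23,0.006,1]
    - [0,-4.91,1.26,0.006,1]
    - [0,-4.9,1.29,0.006,1]
    - [0,-4.89,1.32,0.006,1]
    - [0,-4.88,1.35,0.007,1]
    - [0,-4.87,1.39,0.006,1]
    - [0,0,0,0,1]
    - [0,0,0,0,1]

```text
clock: 43.7
tcp_pos: [0.6148, -0.335, 0.1632]
orientation: [0.706, 0.025, 0.707, -0.024]
wrist_force: [0.1, -0.1, -0.3]
finger_gap: 0.0274
```

```bash
python3 - <<'E'
from h import *
st()
w=see("wrist","w26")
plan([(.616,-.335,.06,86,4,1),(.616,-.335,.0275,86,4,1)])
E
```

```text
t43.70 [ 0.6148 -0.335   0.1632] yaw85.97 F [ 0.1 -0.1 -0.3] gap0.0274 q [-0.61  0.58  0.37  1.37  0.   -0.54]
[[2.59,-0.01,0.03,0,1],[2.59,-0.02,0.03,0,1],[2.59,-0.01,0.03,0,1],[2.59,-0.02,0.02,0,1],[0.81,0,0,0,1],[0.81,0,0,0,1],[0.82,0,0,0,1],[0.81,0,0,0,1],[0,0,0,0,1],[0,0,0,0,1]]
end [ 0.616  -0.335   0.0275] 86.03
```

View pics/w26.png

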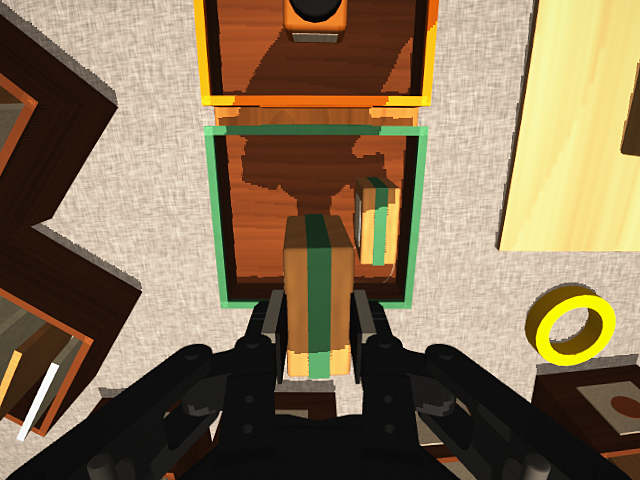

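servo_tool:
  moves:
    - [2.59,-0.1,0.03,0,1]
    - [2.59,-0.1,0.03,0,1]
    - [2.59,-0.1,0.03,0,1]
    - [2.59,-0.1,0.02,0,1]
    - [0.81,0,0,0,1]
    - [0.81,0,0,0,1]
    - [0.82,0,0,0,1]
    - [0.81,0,0,0,1]
    - [0,0,0,0,1]
    - [0,0,0,0,1]

```text
clock: 45.0
tcp_pos: [0.6161, -0.3394, 0.0279]
orientation: [0.707, 0.025, 0.707, -0.025]
wrist_force: [-0.8, 0.3, -0.7]
finger_gap: 0.0274
```

```bash
python3 - <<'E'
from h import *
st()
w=see("wrist","w27")
E
```

```text
t45.00 [ 0.6161 -0.3394  0.0279] yaw86.00 F [-0.8  0.3 -0.7] gap0.0274 q [-0.62  0.65  0.15  1.08  0.   -0.55]
```

View pics/w27.png

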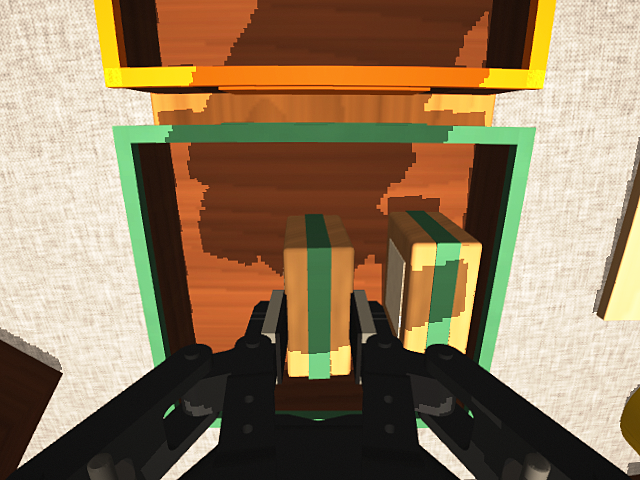

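servo_tool:
  moves:
    - [0,0,0,0,0.25]
    - [0,0,0,0,0.2]
    - [0,0,0,0,0.18]
    - [0,0,0,0,0.18]
    - [-4.5,0,0,0,0.18]
    - [-5,0,0,0,0.1]
    - [-5,0,0,0,-0.2]
    - [0,3,-0.5,0,-0.2]
    - [0,5,-1.5,0,-0.2]
    - [0,0,0,0,-0.2]

```text
clock: 46.3
tcp_pos: [0.6006, -0.2544, 0.1732]
orientation: [0.706, 0.024, 0.707, -0.023]
wrist_force: [0.5, -1.3, 0.3]
finger_gap: 0.0516
```

```bash
python3 - <<'E'
from h import *
w=see("wrist","w28")
st()
plan([(.4985,.2965,.18,96,10,-.2)])
E
```

```text
t46.35 [ 0.6015 -0.2564  0.1734] yaw86.14 F [ 0.2  0.4 -0.4] gap0.0513 q [-0.53  0.48  0.23  1.32  0.   -0.46]
[[-0.07,5.45,-1.4,-0.017,-0.2],[-0.07,5.47,-1.31,-0.017,-0.2],[-0.07,5.49,-1.21,-0.017,-0.2],[-0.06,5.51,-1.12,-0.017,-0.2],[-0.07,5.53,-1.03,-0.017,-0.2],[-0.06,5.55,-0.93,-0.017,-0.2],[-0.07,5.56,-0.84,-0.018,-0.2],[-0.06,5.57,-0.74,-0.017,-0.2],[-0.07,5.59,-0.64,-0.018,-0.2],[-0.06,5.6,-0.54,-0.017,-0.2]]
end [0.4985 0.2965 0.18  ] 95.99
```

View pics/w28.png

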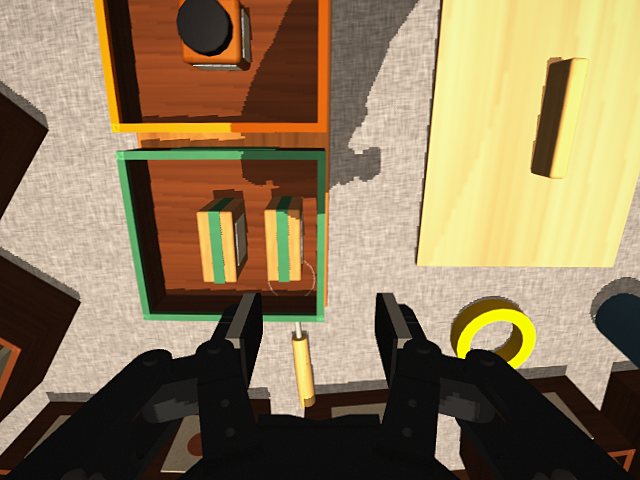

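servo_tool:
  moves:
    - [-0.07,5.45,-1.4,-0.017,-0.2]
    - [-0.07,5.47,-1.31,-0.017,-0.2]
    - [-0.07,5.49,-1.21,-0.017,-0.2]
    - [-0.06,5.51,-1.12,-0.017,-0.2]
    - [-0.07,5.53,-1.03,-0.017,-0.2]
    - [-0.06,5.55,-0.93,-0.017,-0.2]
    - [-0.07,5.56,-0.84,-0.018,-0.2]
    - [-0.06,5.57,-0.74,-0.017,-0.2]
    - [-0.07,5.59,-0.64,-0.018,-0.2]
    - [-0.06,5.6,-0.54,-0.017,-0.2]

```text
clock: 47.6
tcp_pos: [0.501, 0.2964, 0.1798]
orientation: [0.707, -0.036, 0.706, 0.036]
wrist_force: [0.8, -0.3, -0.1]
finger_gap: 0.0514
```

```bash
python3 - <<'E'
from h import *
optics.read_camera("side");optics.read_camera("side")
w=see("wrist","w29")
st()
for k in models.pinpoint("carton1_mid",w): print(np.round(k["location"],1),round(k["conf"],2),at(w,k["location"],.0355).round(4))
cv2.imwrite("pics/w29c.png",cv2.resize(w["pixels"][150:300,240:400],None,fx=4,fy=4,interpolation=0))
plan([(.4985,.2965,.07,96,4,-.2),(.4985,.2965,.022,96,3,-.2),(None,None,None,None,3,1)])
E
```

```text
t47.75 [0.5004 0.2972 0.1794] yaw96.07 F [-0.1 -0.4 -0.5] gap0.0513 q [ 0.4   0.33  0.03  1.27 -0.    0.29]
[[2.73,0.03,-0.05,0,-0.2],[2.74,0.03,-0.05,0,-0.2],[2.73,0.03,-0.05,0,-0.2],[2.74,0.02,-0.05,0,-0.2],[1.6,0,0,0,-0.2],[1.6,0,0,0,-0.2],[1.6,0,0,0,-0.2],[0,0,0,0,1],[0,0,0,0,1],[0,0,0,0,1]]
end [0.4985 0.2965 0.022 ] 95.95
```

View pics/w29c.png

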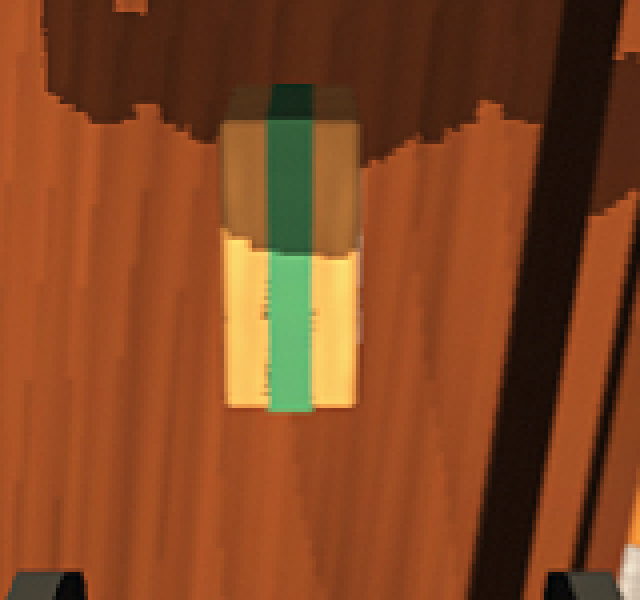

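```bash
python3 - <<'E'
from h import *
w=optics.read_camera("wrist")
print(at(w,(312.7,150+120/4),.063),at(w,(312.9,150+408/4),.063))
st()
plan([(.4985,.294,.07,96,4,-.2),(.4985,.294,.022,96,3,-.2),(None,None,None,None,3,1)])
E
```

```text
[0.46668622 0.28849665] [0.53079825 0.2950529 ]
t47.85 [0.5007 0.2946 0.1793] yaw95.85 F [ 0.2 -0.7 -0.3] gap0.0513 q [ 0.39  0.33  0.02  1.27 -0.    0.29]
[[2.73,-0.01,-0.06,0,-0.2],[2.73,-0.01,-0.06,0,-0.2],[2.74,-0.01,-0.06,0,-0.2],[2.73,-0.01,-0.05,-0.003,-0.2],[1.6,0,0,0,-0.2],[1.6,0,0,0,-0.2],[1.6,0,0,0,-0.2],[0,0,0,0,1],[0,0,0,0,1],[0,0,0,0,1]]
end [0.4985 0.294  0.022 ] 96.02
```

servo_tool:
  moves:
    - [2.73,-0.05,-0.05,0,-0.2]
    - [2.73,-0.05,-0.05,0,-0.2]
    - [2.74,-0.05,-0.05,0,-0.2]
    - [2.73,-0.05,-0.05,0,-0.2]
    - [1.6,0,0,0,-0.2]
    - [1.6,0,0,0,-0.2]
    - [1.6,0,0,0,-0.2]
    - [0,0,0,0,1]
    - [0,0,0,0,1]
    - [0,0,0,0,1]

```text
clock: 49.1
tcp_pos: [0.4988, 0.2932, 0.0229]
orientation: [0.707, -0.036, 0.706, 0.036]
wrist_force: [-0.5, -0.2, -0.8]
finger_gap: 0.0272
```

```bash
python3 - <<'E'
from h import *
st()
w=see("wrist","w30")
cv2.imwrite("pics/w30c.png",w["pixels"][150:420,180:460])
plan([(None,None,.165,None,7,1),(.612,-.390,.165,86,13,1)])
E
```

```text
t49.10 [0.4988 0.2932 0.0229] yaw95.87 F [-0.5 -0.2 -0.8] gap0.0272 q [ 0.39  0.43 -0.23  0.91  0.    0.29]
[[-2.03,0,0,0,1],[-2.03,0,0,0,1],[-2.03,0,0,0,1],[-2.03,0,0,0,1],[-2.03,0,0,0,1],[-2.03,0,0,0,1],[-2.04,0,0,0,1],[0,-5.32,0.33,0.013,1],[0,-5.31,0.4,0.013,1],[0,-5.31,0.47,0.013,1]]
[[0,-5.3,0.54,0.013,1],[0,-5.29,0.6,0.013,1],[0,-5.28,0.67,0.013,1],[0,-5.28,0.74,0.013,1],[0,-5.26,0.81,0.014,1],[0,-5.25,0.89,0.013,1],[0,-5.24,0.95,0.014,1],[0,-5.23,1.03,0.013,1],[0,-5.21,1.09,0.014,1],[0,-5.2,1.17,0.013,1]]
end [ 0.612 -0.39   0.165] 86.02
```

View pics/w30c.png

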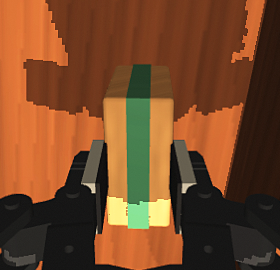

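servo_tool:
  moves:
    - [-1,0,0,0,1]
    - [-2.5,0,0,0,1]
    - [-2.5,0,0,0,1]
    - [-2.5,0,0,0,1]
    - [-2.5,0,0,0,1]
    - [-2.2,0,0,0,1]
    - [-1,0,0,0,1]
    - [0,-5.32,0.33,0.013,1]
    - [0,-5.31,0.4,0.013,1]
    - [0,-5.31,0.47,0.013,1]

```text
clock: 50.4
tcp_pos: [0.5243, 0.1338, 0.1642]
orientation: [0.707, -0.022, 0.707, 0.023]
wrist_force: [1.0, 0.4, -0.5]
finger_gap: 0.0271
```

servo_tool:
  moves:
    - [0,-5.3,0.54,0.013,1]
    - [0,-5.29,0.6,0.013,1]
    - [0,-5.28,0.67,0.013,1]
    - [0,-5.28,0.74,0.013,1]
    - [0,-5.26,0.81,0.014,1]
    - [0,-5.25,0.89,0.013,1]
    - [0,-5.24,0.95,0.014,1]
    - [0,-5.23,1.03,0.013,1]
    - [0,-5.21,1.09,0.014,1]
    - [0,-5.2,1.17,0.013,1]

```text
clock: 51.65
tcp_pos: [0.6113, -0.3919, 0.1639]
orientation: [0.707, 0.025, 0.707, -0.025]
wrist_force: [1.2, -0.2, -1.1]
finger_gap: 0.0272
```

```bash
python3 - <<'E'
from h import *
optics.read_camera("side");optics.read_camera("side")
w=see("wrist","w31")
st()
plan([(.612,-.390,.06,86,4,1),(.612,-.390,.0275,86,4,1)])
E
```

```text
t51.80 [ 0.6105 -0.3931  0.1619] yaw85.79 F [ 0.1  0.3 -1.1] gap0.0274 q [-0.68  0.64  0.47  1.41 -0.   -0.61]
[[2.55,0.08,0.03,0,1],[2.55,0.08,0.03,0,1],[2.54,0.08,0.03,-0.002,1],[2.55,0.08,0.03,-0.002,1],[0.81,0,0,0,1],[0.81,0,0,0,1],[0.81,0,0,0,1],[0.82,0,0,0,1],[0,0,0,0,1],[0,0,0,0,1]]
end [ 0.612  -0.39    0.0275] 86.02
```

View pics/w31.png

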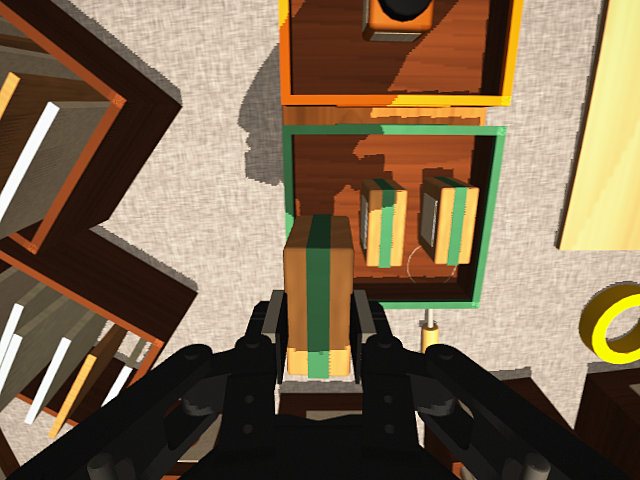

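```bash
python3 - <<'E'
from h import *
w=optics.read_camera("wrist")
print("left inner rim",at(w,(293,160),.053),at(w,(295,210),.053),"right inner",at(w,(496,140),.053),"bottom",at(w,(400,303),.053))
print("B left edge top",at(w,(363,195),.069),at(w,(370,268),.069))
st()
E
```

```text
left inner rim [ 0.55710394 -0.4083369 ] [ 0.59831409 -0.41058054] right inner [ 0.55253098 -0.24508161] bottom [ 0.69294728 -0.32246854]
B left edge top [ 0.58637519 -0.35512877] [ 0.64871052 -0.35133428]
t51.85 [ 0.6107 -0.3912  0.1626] yaw85.89 F [-0.   0.9 -1.1] gap0.0269 q [-0.68  0.64  0.47  1.41  0.   -0.61]
```

servo_tool:
  moves:
    - [2.55,0.17,0.1,0,1]
    - [2.55,0.17,0.1,0,1]
    - [2.54,0.17,0.1,0,1]
    - [2.55,0.16,0.1,0,1]
    - [0.81,0,0,0,1]
    - [0.81,0,0,0,1]
    - [0.81,0,0,0,1]
    - [0.75,0,0,0,1]
    - [0,0,0,0,1]
    - [0,0,0,0,1]

```text
clock: 53.1
tcp_pos: [0.6159, -0.3842, 0.0307]
orientation: [0.707, 0.025, 0.707, -0.025]
wrist_force: [-0.2, -0.4, -1.1]
finger_gap: 0.0273
```

```bash
python3 - <<'E'
from h import *
st()
w=see("wrist","w32")
E
```

```text
t53.10 [ 0.6159 -0.3842  0.0307] yaw85.99 F [-0.2 -0.4 -1.1] gap0.0273 q [-0.67  0.69  0.23  1.12  0.   -0.6 ]
```

View pics/w32.png

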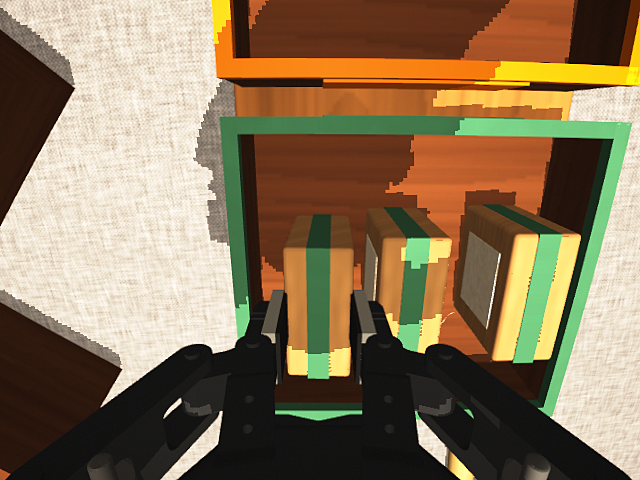

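servo_tool:
  moves:
    - [0.15,0,0,0,1]
    - [0,0,0,0,1]
    - [0,0,0,0,0.25]
    - [0,0,0,0,0.2]
    - [0,0,0,0,0.18]
    - [-1,0,0,0,0.18]
    - [-4,0,0,0,0.18]
    - [-5,0,0,0,0.1]
    - [-5,0,0,0,-0.2]
    - [0,0,0,0,-0.2]

```text
clock: 54.4
tcp_pos: [0.6183, -0.3858, 0.1862]
orientation: [0.71, 0.022, 0.703, -0.027]
wrist_force: [0.4, 0.2, 0.2]
finger_gap: 0.0513
```

servo_tool:
  moves:
    - [-1,4,-3,0,-0.2]
    - [-1,4,-3,0,-0.2]
    - [-1,4,-3,0,-0.2]
    - [0,4,-3,0,-0.2]
    - [0,4,-3,0,-0.2]
    - [0,4,0,0,-0.2]
    - [0,0,0,0,-0.2]
    - [0,0,0,0,-0.2]
    - [0,0,0,0,-0.2]
    - [0,0,0,0,-0.2]

```text
clock: 55.65
tcp_pos: [0.483, -0.1349, 0.2087]
orientation: [0.706, 0.025, 0.707, -0.025]
wrist_force: [-0.2, -0.7, -0.4]
finger_gap: 0.0511
```

```bash
python3 - <<'E'
from h import *
t=see("top","t33");s=see("side","s33")
st()
for n in ("panel_grip","pen_cup","tape","tasting_jar","scoop"):
    print(n,[(np.round(x["location"],1),round(x["conf"],2)) for x in models.pinpoint(n,t)])
for r in models.outline_of("panel_grip",t)[:1]:
    m=r["pixels"].astype(np.uint8); c=max(cv2.findContours(m,0,2)[0],key=cv2.contourArea); pts=np.array([at(t,q[0],.011) for q in c.astype(float)],np.float32); print(cv2.minAreaRect(pts*1000))
E
```

```text
t55.75 [ 0.483  -0.1347  0.2087] yaw85.94 F [-0.3  0.5  0.3] gap0.0514 q [-0.43  0.17 -0.12  1.29  0.   -0.36]
panel_grip [(array([336.6, 254.2]), 0.68)]
pen_cup [(array([290. , 171.1]), 0.81)]
tape [(array([343.1, 169.2]), 0.7)]
tasting_jar [(array([221.6, 177.7]), 0.91), (array([271.4, 267.1]), 0.59)]
scoop [(array([433.8, 175.8]), 0.72)]
((529.4566040039062, -35.08660888671875), (218.878173828125, 299.0717468261719), 85.61714172363281)
```

View pics/t33.png

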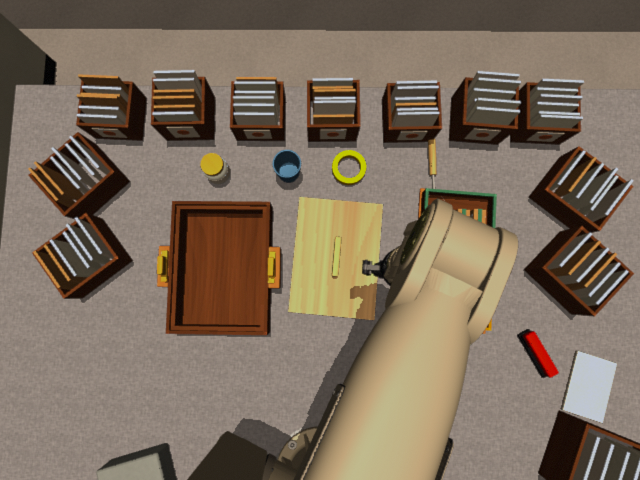

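View pics/s33.png

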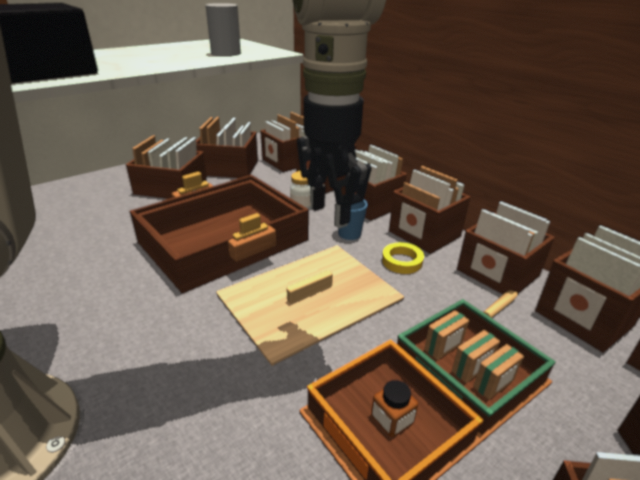

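```bash
python3 - <<'E'
from h import *
print(order.hand_in())
E
```

```text
the job is handed in; nothing more can be done
None
```

The job is done and handed in at about 56 s of the 210 s allowed; no verdict was reported.

- **Turn buttons:** I turned both brass buttons fully aside, the left to about +92° and the right to about −91° (from the wrist angle while gripping). The last pictures show both lying along the rim.
- **Panel:** It lies flat on the mat. Its measured centre is (0.5295, −0.035), against (0.530, −0.035) for the mat. Its angle is within about 0.4° of the mat's.
- **Crate:** It held one jar and three cartons this time and is now empty. The jar stands in the orange-rimmed bin and the three cartons stand in the green-rimmed bin.
- **Other things:** The pen cup, tape, tasting jar and scoop show no movement between the first and last top pictures. The robot was clear of everything at the end.

**Disagreements:**
- **Fingertips:** The tips sat about 30 mm short of the reported TCP, both in the pictures and in contact. My first grip on the left button therefore closed on air above the fin. I worked with that offset from then on.
- **Opening readings:** While gripping, the finger opening read 2–3 mm below the true width of the thing held.
- **Networks:** They missed the jar or the cartons in several views, so I measured those from the pictures by hand.

I saw neither a knocked jar nor a slackened grip.

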